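# Load the fuse test jig in dot order

### The arm

A 7-joint arm with a two-finger parallel gripper is mounted at the origin on the work surface. World frame = base frame: x ahead of the robot, y to its left, z up, the work surface at z = 0. Lengths are in m, angles in rad, forces in N, time in s.
With the tool pointing down it reaches from about 0.4 to 0.85 m from the base axis. Payload 4.5 kg.
Tool frame: the origin (TCP) lies between the finger pads; the fingertips stand 25 mm ahead of it and the grasp point (between the pads) lies 6 mm ahead of it; z points along the fingers, y is the direction in which the jaws open and shut (so a half turn about z gives the same grasp; the last joint's range is limited). The gripper opens to 88 mm and grips with 3 to 60 N. Pads are 18 mm wide; open, the fingers measure 123 mm over their backs; the gripper's body (75 mm by 187 mm) begins 45 mm behind the grasp point.
Start: joints at [1.37, 0.689, -0.195, 1.565, 0.157, 0.902, -0.215], TCP at [0.145, -0.608, 0.232] pointing down, gripper open.
Joint ranges: [-3.01, 3.01], [-0.46, 2.08], [-1.47, 1.51], [0.13, 2.56], [-1, 4.14], [0.04, 2.09], [-2.66, 2.66]. Speed limits (rad/s): [2.57, 2.57, 3.14, 3.14, 3.14, 3.14, 3.14].

### API

Orientations are given as a unit quaternion [w, x, y, z].
In Python, from cell import r, vision, workorder, spotter gives the robot as it stands.
- The arm moves only by the tool jog_arm, never from a script. Its argument "rows" is a list of rows, each an object with "dp": the shift along the world's x, y, z in units of 25 mm (1.0 is 25 mm), a list of three; "turn": the turn, a rotation vector about the world's x, y, z in units of 8 degrees (1.0 is 8 degrees), a list of three. In form: [{"dp": [tx, ty, tz], "turn": [rx, ry, rz]}, ...]. A call has exactly 10 rows; each row is the pose to reach, as a shift and turn from the pose measured when the call began; what a row does not reach only later rows make up. A row lasts 1/10 s, in which the tool goes at most 50 mm and 8.59 degrees, less where a joint would pass 70% of its speed; a pose out of reach is approached as far as the arm can. A call with a gripper value outside its range is refused whole. "jaw" is the closure, from 0 (fully open) to 1 (shut), set as the call begins (left out, the last holds). The fingers move at their own pace and stop on an object; "squeeze" is the grip in N (left out, the last holds). Time passes only in rows, so rows that repeat a pose let the fingers close, or fill a call up. It gives the time, the measured TCP pose, the force and the opening at its end, in the units of the state.
- r.sense(): the state, without advancing time (a new reading comes with each control period).
- vision.camera(name): name is "scene" or "top" or "wrist"; returns a dict with "frame" (384x512x3 uint8, blue, green, red), "intrinsics" (3x3 intrinsics, pixels), "k1" (the pictures are not rectified: a ray, as slopes to the right and down, at radius r is drawn at 1 + k1 r^2 times it, then the intrinsics apply), "rvec" (rotation vector, rad) and "tvec" (3), from world to camera coordinates, as OpenCV has them; the wrist camera has in their place "T_tool_cam" (4x4, takes a point from camera to tool coordinates, whose origin is the TCP and whose axes are the flange's). Camera axes: x right, y down, z forward; pixel columns grow to the right and rows downward; lengths in m; the calibration is good to about 2 mm. A picture is of the moment at which its call begins: read the wrist's pose just before it. There is no depth.
- workorder.job_done(): hands the job in, once; it reports no verdict.
Trained networks look in a picture, given as the dict that the camera call returned (one of the last four; its "shot" number tells which), for a name from the list of things; names that differ only in an ending like _2 or _b are one class to them, and where a whole thing is asked for, a point or a joint stands for the part that bears it (a point fixed in the world has none). Each returns a list of dicts, best first, with "confidence" (0 to 1); they miss things now and then, are a little off and sometimes report something else, mostly with a low value. They report only what shows in the picture. A call takes as long as a camera call. They do not tell look-alikes from the thing itself.
- spotter.recognise(thing, picture): "at" ([x, y, z] in m, in world coordinates, good to about 4 mm: the middle of the surface that is visible of it).
- spotter.cut_out(thing, picture): "region" (384x512 bool, what is visible of it).
- spotter.pinpoint(thing, picture): "at" ([x, y, z] in m, in world coordinates, good to about 4 mm: a listed point, or the origin of a listed thing).
The state is a dict: "time_s": time; "joint_pos": joint angles; "dq": joint speeds; "effort": joint torques, N m; "eef_pos": TCP position; "tool_rot": TCP orientation; "ft_force": force on the tool from outside, world axes, zero at the start; "ft_torque": the same for the moment, N m; "gripper_width": opening from 0.0 (shut) to 1.0 (fully open).
Only numpy, scipy, OpenCV 4.12 (cv2) and the standard library are available. Lean on these libraries where they do the work, as an engineer would, in place of code of your own. Each camera call takes 0.05 s, during which the arm holds its last target.

### The job

Load the three ceramic fuses into the clip holders of the test jig in the order of their dots: the one-dot holder first, then the two-dot, then the three-dot. Press each fuse fully home and centred, so that the sprung jaws close over both of its nickel caps, and let go of it before going on to the next. Leave the end cap, the green cover and the screwdriver where they lie.

Things in the scene. Friction and masses are not known exactly. Their poses are not given: they have to be found in the camera images.
- fuse1: white ceramic fuse with nickel end caps, a cylinder 22 mm in diameter and 58 mm long (caps 15 mm long each; the ceramic between them 30 mm long, 20.8 mm in diameter), 60 g. Origin at its middle, x along its axis. It starts lying on the bench. The three fuses are alike; any fuse may go into any holder
- fuse2: white ceramic fuse with nickel end caps, a cylinder 22 mm in diameter and 58 mm long (caps 15 mm long each; the ceramic between them 30 mm long, 20.8 mm in diameter), 60 g. Origin at its middle, x along its axis. It starts lying on the bench. The three fuses are alike; any fuse may go into any holder
- fuse3: white ceramic fuse with nickel end caps, a cylinder 22 mm in diameter and 58 mm long (caps 15 mm long each; the ceramic between them 30 mm long, 20.8 mm in diameter), 60 g. Origin at its middle, x along its axis. It starts lying on the bench. The three fuses are alike; any fuse may go into any holder
- holder1: black fuse holder marked with one dot (black, 12 mm wide, on the white plates at both ends), 124 x 48 x 12 mm, screwed to the jig board; holders 80 mm apart along y. Origin under its middle, 10 mm above the bench, x along the holder and the seated fuse. Two pairs of sprung brass jaws rise from it, one pair for each end cap, with their middles 21 mm from the holder's middle along x
- seat1 (a point): where a fuse's middle lies when home in the holder with one dot: 45 mm above the bench, x along the fuse (either way round). The jaw lips, 52 mm up, are 17 mm apart, flared above to 62 mm up; a fuse pushed down with about 10 N spreads them and they snap over its caps. An unsnapped fuse lies 15 mm too high. Between the pairs 29 mm is free for the fingers, down to 22 mm above the bench
- holder2: black fuse holder marked with two dots (black, 12 mm wide, on the yellow plates at both ends), 124 x 48 x 12 mm, screwed to the jig board; holders 80 mm apart along y. Origin under its middle, 10 mm above the bench, x along the holder and the seated fuse. Two pairs of sprung brass jaws rise from it, one pair for each end cap, with their middles 21 mm from the holder's middle along x
- seat2 (a point): where a fuse's middle lies when home in the holder with two dots: 45 mm above the bench, x along the fuse (either way round). The jaw lips, 52 mm up, are 17 mm apart, flared above to 62 mm up; a fuse pushed down with about 10 N spreads them and they snap over its caps. An unsnapped fuse lies 15 mm too high. Between the pairs 29 mm is free for the fingers, down to 22 mm above the bench
- holder3: black fuse holder marked with three dots (black, 12 mm wide, on the red plates at both ends), 124 x 48 x 12 mm, screwed to the jig board; holders 80 mm apart along y. Origin under its middle, 10 mm above the bench, x along the holder and the seated fuse. Two pairs of sprung brass jaws rise from it, one pair for each end cap, with their middles 21 mm from the holder's middle along x
- seat3 (a point): where a fuse's middle lies when home in the holder with three dots: 45 mm above the bench, x along the fuse (either way round). The jaw lips, 52 mm up, are 17 mm apart, flared above to 62 mm up; a fuse pushed down with about 10 N spreads them and they snap over its caps. An unsnapped fuse lies 15 mm too high. Between the pairs 29 mm is free for the fingers, down to 22 mm above the bench
- board: grey jig board 145 x 270 x 10 mm fixed to the bench, carrying the three holders side by side along its y; origin under its middle
- end_cap: loose nickel end cap, a bystander: open cup 25 mm across, 18 mm high, origin under its middle
- cover: green nylon cover, a bystander: upturned channel 70 x 36 x 24 mm, long way along x, origin under its middle
- driver: red-handled screwdriver, a bystander: 170 mm long, lying along x on the bench, up to about 30 mm high, origin beneath it
There are look-alikes about, which are no part of the job. What is shaped like the fuse2 but brown or orange is not meant.

How it is judged:
By the outcome, as a careful person would: the job done as asked, in the order asked, and still so for the second after the job is handed in, with the robot touching nothing.
It also fails if it takes over 70 s, if anything falls off the work surface, if the arm or the gripper's body presses on something with over 40 N, if the wrist force passes 120 N, or if a joint passes its speed limit or range.

## Working session

There is one attempt and no reset: what is moved stays moved. The work goes in short steps, Python scripts to look and compute and a tool call to move; the robot and the scene stay as the last step left them, time stands still between calls to the robot, and variables do not carry over. Pictures are saved under pics/ and viewed, and the job is handed in when it is done.

Besides the shell and the picture viewer there is one more tool, called after ">>>" as a command line: name --argument value ..., lists and objects as JSON in quotes. jog_arm: Moves the arm, as the interface text tells. Its arguments: {"type":"object","properties":{"rows":{"type":"array","items":{"type":"object","properties":{"dp":{"type":"array","items":{"type":"number"}},"turn":{"type":"array","items":{"type":"number"}}}}},"jaw":{"type":"number"},"squeeze":{"type":"number"}},"required":["rows"]}

```bash
ls; mkdir -p pics
cat > h.py <<'E'
import numpy as np, cv2
from cell import r, vision, workorder, spotter
E
python3 - <<'E'
from h import *
for n in ["scene","top"]:
    d=vision.camera(n); cv2.imwrite(f"pics/{n}0.png",d["frame"])
    print(n,d["intrinsics"].tolist(),d["k1"],d["rvec"],d["tvec"])
    for t in ["fuse1","holder1","holder2","holder3","seat1","seat2","seat3","board"]:
        for k in (spotter.recognise,spotter.pinpoint):
            try: print(t,k.__name__,[(np.round(x["at"],3).tolist(),round(x["confidence"],2)) for x in k(t,d)])
            except Exception as e: print(t,k.__name__,e)
s=r.sense();print({k:np.round(v,3).tolist() for k,v in s.items()})
E
```

```text
pics
scene [[350.63757842149704, 0.0, 250.59724283989948], [0.0, 350.63757842149704, 192.31873938171563], [0.0, 0.0, 1.0]] -0.057667894333882766 [ 1.23157968  2.38494396 -0.90858511] [ 0.40223771 -0.3503908   1.2703507 ]
fuse1 call [([0.686, 0.187, 0.016], 0.68), ([0.778, -0.194, 0.017], 0.59), ([0.637, -0.245, 0.016], 0.58), ([0.679, 0.024, 0.018], 0.53), ([0.847, -0.111, 0.018], 0.48), ([0.755, -0.094, 0.018], 0.45), ([0.674, -0.153, 0.016], 0.42)]
fuse1 call [([0.67, -0.156, 0.01], 0.7), ([0.774, -0.199, 0.01], 0.68), ([0.633, -0.253, 0.01], 0.66), ([0.674, 0.02, 0.007], 0.59), ([0.754, -0.097, 0.009], 0.56), ([0.68, 0.188, 0.01], 0.51), ([0.842, -0.117, 0.007], 0.49)]
holder1 call [([0.532, -0.079, 0.022], 0.93), ([0.511, 0.081, 0.024], 0.91), ([0.524, -0.003, 0.022], 0.77)]
holder1 call [([0.513, -0.087, 0.005], 0.87), ([0.506, -0.008, 0.008], 0.84), ([0.489, 0.071, 0.011], 0.62)]
holder2 call [([0.532, -0.079, 0.022], 0.93), ([0.511, 0.081, 0.024], 0.91), ([0.524, -0.003, 0.022], 0.77)]
holder2 call [([0.513, -0.087, 0.005], 0.87), ([0.506, -0.008, 0.008], 0.84), ([0.489, 0.071
[... 2854 characters left out ...]
, -0.009, 0.008], 0.48)]
seat3 call [([0.514, -0.088, 0.029], 0.95), ([0.492, 0.068, 0.024], 0.58)]
seat3 call [([0.491, 0.072, 0.044], 0.95), ([0.501, -0.009, 0.045], 0.89), ([0.514, -0.084, 0.042], 0.81), ([0.5, -0.009, 0.008], 0.48)]
board call [([0.502, -0.006, 0.011], 0.97), ([0.499, -0.011, 0.021], 0.48)]
board call []
{'time_s': 1.7, 'joint_pos': [1.37, 0.689, -0.195, 1.565, 0.157, 0.903, -0.215], 'dq': [0.0, 0.0, -0.002, 0.001, 0.001, 0.001, 0.002], 'effort': [0.001, -52.748, -1.267, -15.374, -0.052, -0.001, -0.0], 'eef_pos': [0.145, -0.608, 0.232], 'tool_rot': [-0.0, 0.993, 0.117, 0.0], 'ft_force': [0.016, -0.139, 0.932], 'ft_torque': [-0.012, 0.027, -0.002], 'gripper_width': 1.002}
```

View pics/top0.png

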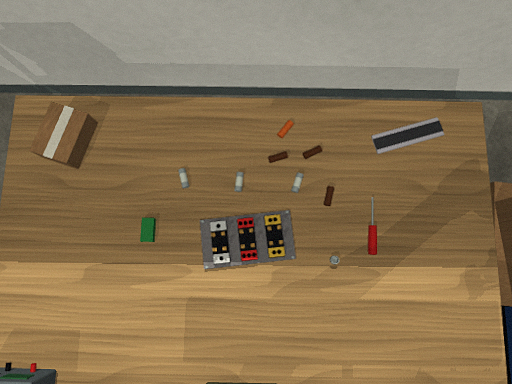

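View pics/scene0.png

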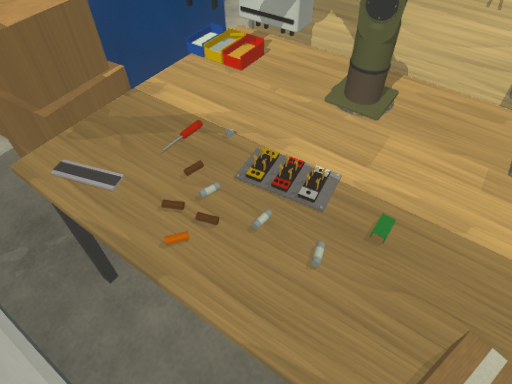

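```bash
cat >> h.py <<'E'
from scipy.spatial.transform import Rotation as Rn
def und(d,uv):
    K=d["intrinsics"];k=d["k1"]
    uv=np.atleast_2d(np.float64(uv))
    return cv2.undistortPoints(uv[:,None],np.float64(K),np.array([k,0,0,0,0.]))[:,0]
def qR(q): return Rn.from_quat([q[1],q[2],q[3],q[0]]).as_matrix()
def campose(d,s=None):
    if "rvec" in d:
        R=cv2.Rodrigues(np.float64(d["rvec"]))[0]; return R.T,-R.T@np.float64(d["tvec"]).ravel()
    Rt=qR(s["tool_rot"]);T=np.array(d["T_tool_cam"]); return Rt@T[:3,:3],Rt@T[:3,3]+np.array(s["eef_pos"])
def toplane(d,uv,z,s=None):
    R,c=campose(d,s); n=und(d,uv); v=np.c_[n,np.ones(len(n))]@R.T
    return c+v*((z-c[2])/v[:,2:])
def toimg(d,P,s=None):
    R,c=campose(d,s); p=(np.atleast_2d(P)-c)@R
    return cv2.projectPoints(p,np.zeros(3),np.zeros(3),np.float64(d["intrinsics"]),np.array([d["k1"],0,0,0,0.]))[0][:,0]
E
python3 - <<'E'
from h import *
s=r.sense();d=vision.camera("top")
for x in spotter.cut_out("fuse1",d):
    m=x["region"]; v,u=np.nonzero(m); P=toplane(d,np.c_[u,v],0.011)
    c=P.mean(0);U,S,V=np.linalg.svd(P[:,:2]-c[:2]);col=d["frame"][m].mean(0)
    print(np.round(c,3),"ang",np.degrees(np.arctan2(V[0,1],V[0,0])).round(1),len(u),col.round(),round(x["confidence"],2))
w=vision.camera("wrist");print(w["intrinsics"],w["k1"],np.round(w["T_tool_cam"],4))
E
```

```text
[ 0.513 -0.086  0.011] ang -172.9 703 [28. 66. 81.] 0.65
[0.68  0.189 0.011] ang -164.2 114 [124. 135. 130.] 0.62
[ 0.634 -0.246  0.011] ang 167.8 144 [21. 37. 63.] 0.61
[ 0.846 -0.119  0.011] ang 143.3 162 [ 33.  74. 146.] 0.52
[ 0.674 -0.154  0.011] ang 162.5 136 [122. 135. 131.] 0.44
[[319.2431699   0.        259.0499777]
 [  0.        319.2431699 193.0914395]
 [  0.          0.          1.       ]] 0.00028350367372674453 [[ 4.000e-04 -9.618e-01 -2.736e-01  7.100e-02]
 [ 1.000e+00  6.000e-04 -6.000e-04  1.000e-04]
 [ 7.000e-04 -2.736e-01  9.618e-01 -1.532e-01]
 [ 0.000e+00  0.000e+00  0.000e+00  1.000e+00]]
```

>>> jog_arm --rows '[{"dp":[1.2,1.7,0.5],"turn":[0,0,-0.1]},{"dp":[2.4,3.4,1],"turn":[0,0,-0.2]},{"dp":[3.6,5.1,1.5],"turn":[0,0,-0.3]},{"dp":[4.8,6.8,1.5],"turn":[0,0,-0.4]},{"dp":[6.0,8.5,1.5],"turn":[0,0,-0.5]},{"dp":[7.2,10.2,1.5],"turn":[0,0,-0.6]},{"dp":[8.4,11.9,1.5],"turn":[0,0,-0.6]},{"dp":[9.6,13.6,1.5],"turn":[0,0,-0.6]},{"dp":[10.8,15.3,1.5],"turn":[0,0,-0.6]},{"dp":[12,17,1.5],"turn":[0,0,-0.6]}]' --jaw 0.5 --squeeze 40

```text
time_s: 2.85
eef_pos: [0.4324, -0.2011, 0.2695]
tool_rot: [0.0, 0.997, 0.075, 0.0]
ft_force: [0.9, -0.3, -0.1]
gripper_width: 0.503
```

>>> jog_arm --rows '[{"dp":[1.2,1.6,0]},{"dp":[2.4,3.2,0]},{"dp":[3.6,4.8,0]},{"dp":[4.8,6.4,0]},{"dp":[5.9,8,0]},{"dp":[5.9,8,0]},{"dp":[5.9,8,0]},{"dp":[5.9,8,0]},{"dp":[5.9,8,0]},{"dp":[5.9,8,0]}]'

```text
$.rows[0]: bad value
```

Run:
```python
from h import *
import pickle
s=r.sense();d=vision.camera("wrist"); pickle.dump((s,d),open("w1.pkl","wb"))
cv2.imwrite("pics/w1.png",d["frame"])
print(s["eef_pos"],s["tool_rot"],s["joint_pos"],s["time_s"])
for x in spotter.cut_out("fuse1",d):
    m=x["region"]; v,u=np.nonzero(m); P=toplane(d,np.c_[u,v],0.011,s)
    c=P.mean(0);U,S,V=np.linalg.svd(P[:,:2]-c[:2],full_matrices=False);col=d["frame"][m].mean(0)
    print(np.round(c,4),"ang",np.degrees(np.arctan2(V[0,1],V[0,0])).round(1),len(u),col.round(),round(x["confidence"],2))
for t in ["holder1","seat1"]:
    print([(np.round(x["at"],4).tolist(),round(x["confidence"],2)) for x in spotter.pinpoint(t,d)])
```

```text
[ 0.43237642 -0.20112856  0.26952348] [2.61660260e-04 9.97156108e-01 7.53626018e-02 3.25508755e-04] [ 0.4581124   0.44476426 -0.17728696  1.94998518  0.11128822  0.75524564
 -1.20329016] 2.85
[ 0.6146 -0.2451  0.011 ] ang 135.1 415 [29. 56. 90.] 0.65
[([0.4943, 0.0751, 0.0135], 0.9), ([0.5107, -0.0858, 0.0146], 0.85)]
[([0.5154, -0.0864, 0.0455], 0.98), ([0.5011, -0.0088, 0.0456], 0.98), ([0.4915, 0.0727, 0.0462], 0.66)]
```

View pics/w1.png

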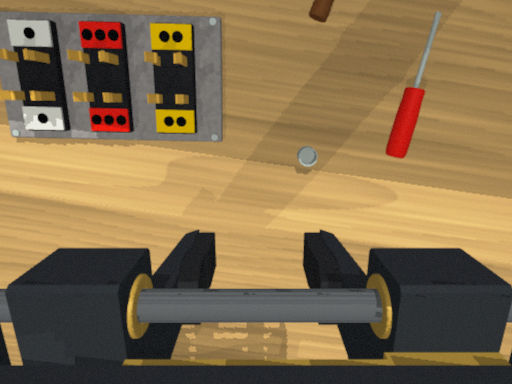

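>>> jog_arm --rows '[{"dp":[0.6,1.6,0.2],"turn":[0,0,0]},{"dp":[1.2,3.2,0.4],"turn":[0,0,0]},{"dp":[1.8,4.8,0.6],"turn":[0,0,0]},{"dp":[2.4,6.4,0.8],"turn":[0,0,0]},{"dp":[2.8,8,0.8],"turn":[0,0,0]},{"dp":[2.8,8,0.8],"turn":[0,0,0]},{"dp":[2.8,8,0.8],"turn":[0,0,0]},{"dp":[2.8,8,0.8],"turn":[0,0,0]},{"dp":[2.8,8,0.8],"turn":[0,0,0]},{"dp":[2.8,8,0.8],"turn":[0,0,0]}]'

```text
time_s: 4.05
eef_pos: [0.5018, -0.0034, 0.2893]
tool_rot: [0.0, 0.997, 0.076, -0.0]
ft_force: [1.3, -0.4, -0.8]
gripper_width: 0.497
```

Run:
```python
from h import *
import pickle
s=r.sense();d=vision.camera("wrist"); pickle.dump((s,d),open("w2.pkl","wb"))
cv2.imwrite("pics/w2.png",d["frame"])
print(s["eef_pos"],s["tool_rot"],s["joint_pos"],s["time_s"])
for x in spotter.cut_out("fuse1",d):
    m=x["region"]; v,u=np.nonzero(m); P=toplane(d,np.c_[u,v],0.011,s)
    c=P.mean(0);U,S,V=np.linalg.svd(P[:,:2]-c[:2],full_matrices=False);col=d["frame"][m].mean(0)
    print(np.round(c,4),"ang",np.degrees(np.arctan2(V[0,1],V[0,0])).round(1),len(u),col.round(),round(x["confidence"],2))
for t in ["holder1","seat1"]:
    print([(np.round(x["at"],4).tolist(),round(x["confidence"],2)) for x in spotter.pinpoint(t,d)])
```

```text
[ 0.50175052 -0.00335047  0.28932388] [ 3.49743227e-04  9.97120074e-01  7.58382092e-02 -5.10890955e-05] [ 0.03540591  0.45275318 -0.18296977  1.85387597  0.10758377  0.84457048
 -1.6200602 ] 4.05
[0.6665 0.0213 0.011 ] ang 172.8 764 [166. 183. 179.] 0.9
[ 0.6736 -0.1548  0.011 ] ang 161.1 1023 [162. 177. 172.] 0.88
[ 0.6346 -0.2496  0.011 ] ang 166.8 1000 [31. 58. 92.] 0.69
[0.6583 0.1824 0.011 ] ang -84.4 228 [133. 142. 137.] 0.53
[([0.5016, -0.0088, 0.0109], 0.9), ([0.512, -0.0897, 0.0138], 0.88), ([0.4963, 0.0716, 0.0125], 0.65)]
[([0.5147, -0.0859, 0.0438], 0.9), ([0.5025, -0.0069, 0.0485], 0.82), ([0.4937, 0.071, 0.0453], 0.75)]
```

View pics/w2.png

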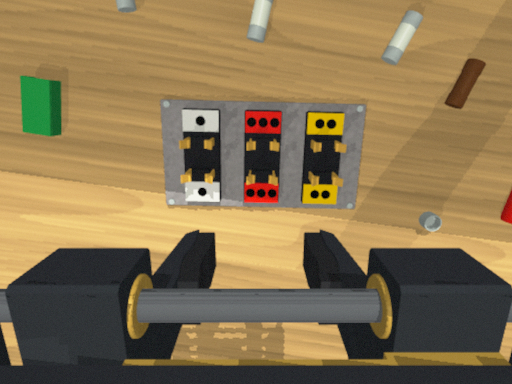

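Run:
```python
from h import *
import pickle
s,d=pickle.load(open("w2.pkl","rb")); f=d["frame"]; hsv=cv2.cvtColor(f,cv2.COLOR_BGR2HSV)
H,S,V=[hsv[...,i].astype(int) for i in range(3)]
ms={"w":(S<40)&(V>170),"r":((H<8)|(H>172))&(S>150)&(V>90),"y":(H>20)&(H<32)&(S>170)&(V>120)}
roi=np.zeros(H.shape,bool);roi[100:212,160:370]=1
for n,m in ms.items():
    k,lab,st,ce=cv2.connectedComponentsWithStats((m&roi).astype(np.uint8))
    for i in range(1,k):
        if st[i,4]>150:
            v,u=np.nonzero(lab==i); h=cv2.convexHull(np.c_[u,v].astype(np.float32)); rc=cv2.minAreaRect(h)
            b=cv2.boxPoints(rc);P=toplane(d,b,0.0225,s); mean=toplane(d,[rc[0]],0.0225,s)[0]
            L=[np.linalg.norm(P[j+1]-P[j]) for j in range(2)]
            e=P[1]-P[0] if L[0]>L[1] else P[2]-P[1]
            print(n,np.round(rc[0],1),np.round(mean,4),np.round(L,4),"long ang",np.degrees(np.arctan2(e[1],e[0])).round(1)%180)
sc=np.array([[166.5,104.5],[361.5,108.5],[171.5,201.5],[350.5,205.5]])
print(toplane(d,sc,0.0105,s).round(4))
cv2.imwrite("pics/w2z.png",cv2.resize(f[95:215,155:375],None,fx=3.6,fy=3.6,interpolation=cv2.INTER_CUBIC))
```

```text
w [199.5 120.2] [0.5384 0.0797 0.0225] [0.0259 0.0453] long ang 96.9
w [192.4 192.3] [0.4411 0.0796 0.0225] [0.0722 0.0294] long ang 102.5
r [263. 122.] [ 0.5486 -0.0012  0.0225] [0.0459 0.0277] long ang 98.7
r [261. 192.] [ 0.4557 -0.013   0.0225] [0.0461 0.0284] long ang 98.7
y [325. 123.] [ 0.5594 -0.0803  0.0225] [0.0459 0.0278] long ang 98.7
y [319.5 193.5] [ 0.4658 -0.0925  0.0225] [0.0475 0.0271] long ang 98.7
[[ 0.5508  0.1264  0.0105]
 [ 0.5845 -0.1262  0.0105]
 [ 0.4193  0.1096  0.0105]
 [ 0.452  -0.1425  0.0105]]
```

View pics/w2z.png

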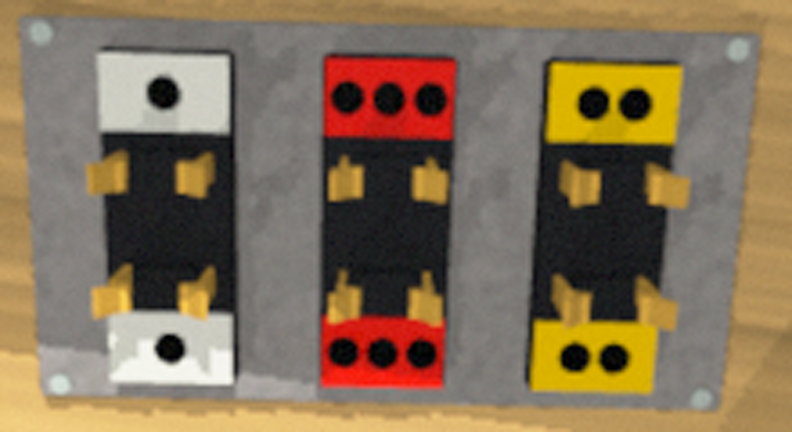

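>>> jog_arm --rows '[{"dp":[1.0,1.2,-0.8],"turn":[0,0,0.2]},{"dp":[2.0,2.4,-1.6],"turn":[0,0,0.4]},{"dp":[3,3.6,-2.4],"turn":[0,0,0.6]},{"dp":[4.0,4.8,-3.2],"turn":[0,0,0.8]},{"dp":[5.0,6.0,-4.0],"turn":[0,0,0.9]},{"dp":[6,7,-4.8],"turn":[0,0,0.9]},{"dp":[6.8,7.6,-5.6],"turn":[0,0,0.9]},{"dp":[6.8,7.6,-5.6],"turn":[0,0,0.9]},{"dp":[6.8,7.6,-5.6],"turn":[0,0,0.9]},{"dp":[6.8,7.6,-5.6],"turn":[0,0,0.9]}]'

```text
time_s: 5.25
eef_pos: [0.672, 0.1866, 0.1503]
tool_rot: [0.001, 0.99, 0.139, 0.0]
ft_force: [-0.8, -0.3, 1.0]
gripper_width: 0.502
```

```bash
cat >> h.py <<'E'
def yaw(s):
    R=qR(s["tool_rot"]); return np.degrees(np.arctan2(R[1,0],R[0,0]))
def lookfuse(name,zf=0.011,see=True):
    s=r.sense();d=vision.camera("wrist");f=d["frame"];cv2.imwrite(f"pics/{name}.png",f)
    print("eef",np.round(s["eef_pos"],4),"yaw",yaw(s).round(2),"t",s["time_s"])
    for x in spotter.cut_out("fuse1",d)[:3]:
        m=x["region"]; col=f[m].mean(0); v,u=np.nonzero(m)
        rc=cv2.minAreaRect(np.c_[u,v].astype(np.float32)); b=cv2.boxPoints(rc)
        P=toplane(d,b,zf,s); c=P.mean(0); L=[np.linalg.norm(P[j+1]-P[j]) for j in range(2)]
        e=P[1]-P[0] if L[0]>L[1] else P[2]-P[1]
        a=np.degrees(np.arctan2(e[1],e[0])); a=(a+90)%180-90
        g=toplane(d,np.c_[u,v],zf,s).mean(0)
        cur=np.array(s["eef_pos"])
        print(np.round(rc[0]),"rect c",c.round(4),"mean",g.round(4),"L",np.round(L,4),"ang",a.round(1),"col",col.round(),"conf",round(x["confidence"],2),
          "| dp units",((c-cur)/0.025)[:2].round(2),"turn",round((a-yaw(s))/8,2))
    return s,d
E
python3 - <<'E'
from h import *
lookfuse("fA")
E
```

```text
eef [0.672  0.1866 0.1503] yaw 15.96 t 5.25
[422. 225.] rect c [0.6728 0.0205 0.011 ] mean [0.675  0.0209 0.011 ] L [0.0592 0.0258] ang -5.4 col [162. 177. 171.] conf 0.65 | dp units [ 0.03 -6.65] turn -2.67
```

View pics/fA.png

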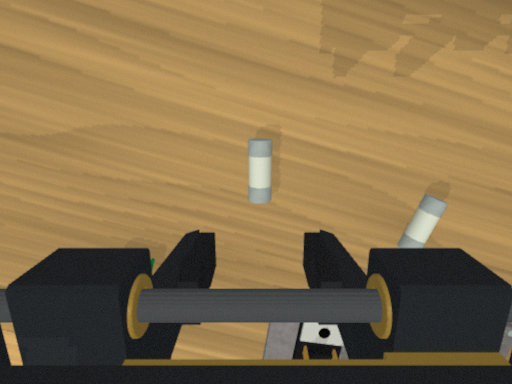

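Run:
```python
from h import *
s=r.sense();f=cv2.imread("pics/fA.png")
d=vision.camera("wrist")
print(toplane(d,[[260.5,155.5],[260.5,187],[260.5,171.2]],0.0214,s).round(4))
print(toplane(d,[[260.5,138],[260.5,203],[249,170],[272,170]],0.011,s).round(4))
cv2.imwrite("pics/fAz.png",cv2.resize(f[130:210,220:300],None,fx=7,fy=7,interpolation=cv2.INTER_CUBIC))
```

```text
[[0.6972 0.1925 0.0214]
 [0.6693 0.1845 0.0214]
 [0.6835 0.1886 0.0214]]
[[0.711  0.1964 0.011 ]
 [0.6514 0.1793 0.011 ]
 [0.6795 0.1986 0.011 ]
 [0.6855 0.1779 0.011 ]]
```

View pics/fAz.png

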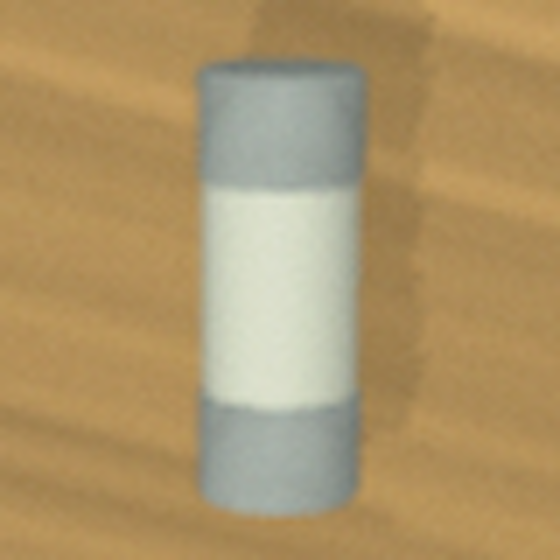

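>>> jog_arm --rows '[{"dp":[0.43,0.12,-1],"turn":[0,0,0]},{"dp":[0.43,0.12,-2],"turn":[0,0,0]},{"dp":[0.43,0.12,-3],"turn":[0,0,0]},{"dp":[0.43,0.12,-4],"turn":[0,0,0]},{"dp":[0.43,0.12,-4.5],"turn":[0,0,0]},{"dp":[0.43,0.12,-4.8],"turn":[0,0,0]},{"dp":[0.43,0.12,-4.9],"turn":[0,0,0]},{"dp":[0.43,0.12,-4.9],"turn":[0,0,0]},{"dp":[0.43,0.12,-4.9],"turn":[0,0,0]},{"dp":[0.43,0.12,-4.9],"turn":[0,0,0]}]'

```text
time_s: 6.4
eef_pos: [0.6836, 0.1902, 0.0293]
tool_rot: [0.0, 0.99, 0.139, 0.002]
ft_force: [-0.1, 0.2, 0.2]
gripper_width: 0.499
```

>>> jog_arm --rows '[{"dp":[0,0,0],"turn":[0,0,0]},{"dp":[0,0,0],"turn":[0,0,0]},{"dp":[0,0,0],"turn":[0,0,0]},{"dp":[0,0,0],"turn":[0,0,0]},{"dp":[0,0,0],"turn":[0,0,0]},{"dp":[0,0,0],"turn":[0,0,0]},{"dp":[0,0,0],"turn":[0,0,0]},{"dp":[0,0,0.5],"turn":[0,0,0]},{"dp":[0,0,1.5],"turn":[0,0,0]},{"dp":[0,0,3],"turn":[0,0,0]}]' --jaw 1 --squeeze 40

```text
time_s: 7.4
eef_pos: [0.6821, 0.1897, 0.1039]
tool_rot: [0.0, 0.99, 0.139, -0.0]
ft_force: [0.7, 0.4, 0.6]
gripper_width: 0.002
```

Run:
```python
from h import *
lookfuse("fA2")
cv2.imwrite("pics/top2.png",vision.camera("top")["frame"][120:280,120:340])
```

```text
eef [0.6821 0.1897 0.1039] yaw 15.97 t 7.4
[260. 194.] rect c [0.6813 0.1882 0.011 ] mean [0.6819 0.1884 0.011 ] L [0.021  0.0627] ang 16.7 col [170. 184. 179.] conf 0.97 | dp units [-0.03 -0.06] turn 0.1
[447. 256.] rect c [0.6723 0.0211 0.011 ] mean [0.6734 0.021  0.011 ] L [0.0614 0.027 ] ang -6.5 col [168. 181. 175.] conf 0.66 | dp units [-0.39 -6.74] turn -2.8
```

View pics/fA2.png

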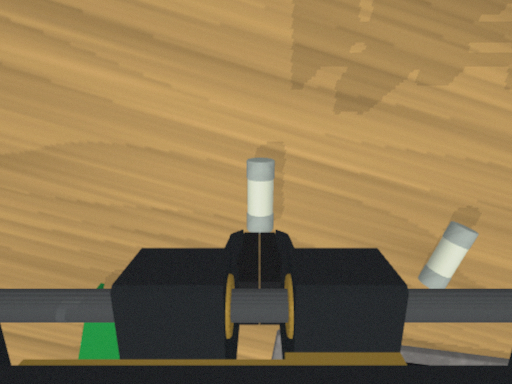

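>>> jog_arm --rows '[{"dp":[0,0,0],"turn":[0,0,0]},{"dp":[0,0,-0.5],"turn":[0,0,0]},{"dp":[0,0,-1],"turn":[0,0,0]},{"dp":[0,0,-1.4],"turn":[0,0,0]},{"dp":[0,0,-1.7],"turn":[0,0,0]},{"dp":[0,0,-1.7],"turn":[0,0,0]},{"dp":[0,0,-2.2],"turn":[0,0,0]},{"dp":[0,0,-2.7],"turn":[0,0,0]},{"dp":[0,0,-3.0],"turn":[0,0,0]},{"dp":[0,0,-3.1],"turn":[0,0,0]}]' --jaw 0.5

```text
time_s: 8.55
eef_pos: [0.6852, 0.1907, 0.0293]
tool_rot: [-0.0, 0.99, 0.139, 0.004]
ft_force: [0.6, 0.0, -0.1]
gripper_width: 0.502
```

>>> jog_arm --rows '[{"dp":[0,0,-0.05],"turn":[0,0,0]},{"dp":[0,0,-0.05],"turn":[0,0,0]},{"dp":[0,0,-0.05],"turn":[0,0,0]},{"dp":[0,0,-0.05],"turn":[0,0,0]},{"dp":[0,0,-0.05],"turn":[0,0,0]},{"dp":[0,0,-0.05],"turn":[0,0,0]},{"dp":[0,0,-0.05],"turn":[0,0,0]},{"dp":[0,0,-0.05],"turn":[0,0,0]},{"dp":[0,0,-0.05],"turn":[0,0,0]},{"dp":[0,0,-0.05],"turn":[0,0,0]}]' --jaw 0.85 --squeeze 30

```text
time_s: 9.55
eef_pos: [0.6852, 0.1907, 0.028]
tool_rot: [-0.0, 0.99, 0.139, 0.004]
ft_force: [0.6, -0.0, 0.0]
gripper_width: 0.149
```

Run:
```python
from h import *
lookfuse("fA3")
d=vision.camera("scene");cv2.imwrite("pics/sc3.png",cv2.resize(d["frame"][180:300,250:410],None,fx=4,fy=4,interpolation=cv2.INTER_CUBIC))
```

```text
eef [0.6852 0.1907 0.028 ] yaw 15.95 t 9.55
[260. 237.] rect c [0.6804 0.189  0.011 ] mean [0.6842 0.1896 0.011 ] L [0.0641 0.0223] ang 12.1 col [171. 184. 177.] conf 0.9 | dp units [-0.19 -0.07] turn -0.48
[492. 344.] rect c [0.6516 0.0265 0.011 ] mean [0.6532 0.025  0.011 ] L [0.0237 0.0326] ang 27.8 col [155. 166. 160.] conf 0.87 | dp units [-1.34 -6.57] turn 1.48
```

View pics/fA3.png

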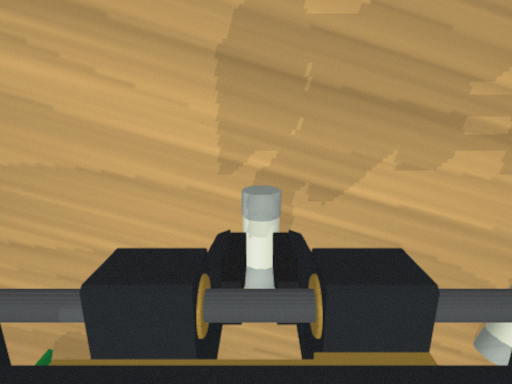

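View pics/sc3.png

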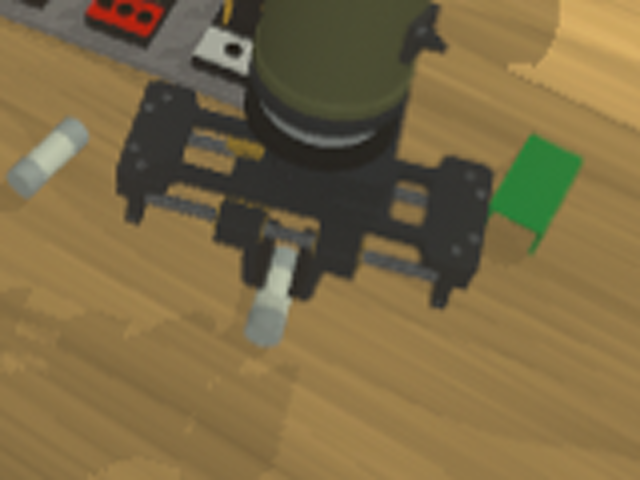

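Run:
```python
from h import *
s=r.sense();d=vision.camera("wrist")
R=qR(s["tool_rot"]);p=np.array(s["eef_pos"])
for w in (0.022,0.0065,0.0104):
  for z in (-.01,0,.006,.015,.025):
    T=np.array([[.009,w,z],[.009,w+.0175,z],[.009,-w,z]])
    print(w,z,toimg(d,p+T@R.T,s).round(0).tolist())
print(R.round(3))
f=d["frame"];cv2.imwrite("pics/w4.png",cv2.resize(f[180:340,180:340],None,fx=4.5,fy=4.5,interpolation=cv2.INTER_CUBIC))
```

```text
0.022 -0.01 [[304.0, 235.0], [340.0, 235.0], [214.0, 235.0]]
0.022 0 [[302.0, 228.0], [336.0, 228.0], [216.0, 228.0]]
0.022 0.006 [[300.0, 223.0], [333.0, 223.0], [218.0, 223.0]]
0.022 0.015 [[298.0, 218.0], [330.0, 218.0], [220.0, 217.0]]
0.022 0.025 [[296.0, 212.0], [326.0, 212.0], [222.0, 212.0]]
0.0065 -0.01 [[272.0, 235.0], [308.0, 235.0], [246.0, 235.0]]
0.0065 0 [[272.0, 228.0], [306.0, 228.0], [246.0, 228.0]]
0.0065 0.006 [[271.0, 223.0], [304.0, 223.0], [247.0, 223.0]]
0.0065 0.015 [[271.0, 217.0], [302.0, 218.0], [247.0, 217.0]]
0.0065 0.025 [[270.0, 212.0], [300.0, 212.0], [248.0, 212.0]]
0.0104 -0.01 [[280.0, 235.0], [317.0, 235.0], [237.0, 235.0]]
0.0104 0 [[279.0, 228.0], [313.0, 228.0], [239.0, 228.0]]
0.0104 0.006 [[279.0, 223.0], [311.0, 223.0], [239.0, 223.0]]
0.0104 0.015 [[278.0, 218.0], [309.0, 218.0], [240.0, 217.0]]
0.0104 0.025 [[277.0, 212.0], [306.0, 212.0], [241.0, 212.0]]
[[ 0.961  0.275  0.008]
 [ 0.275 -0.962  0.002]
 [ 0.008  0.    -1.   ]]
```

View pics/w4.png

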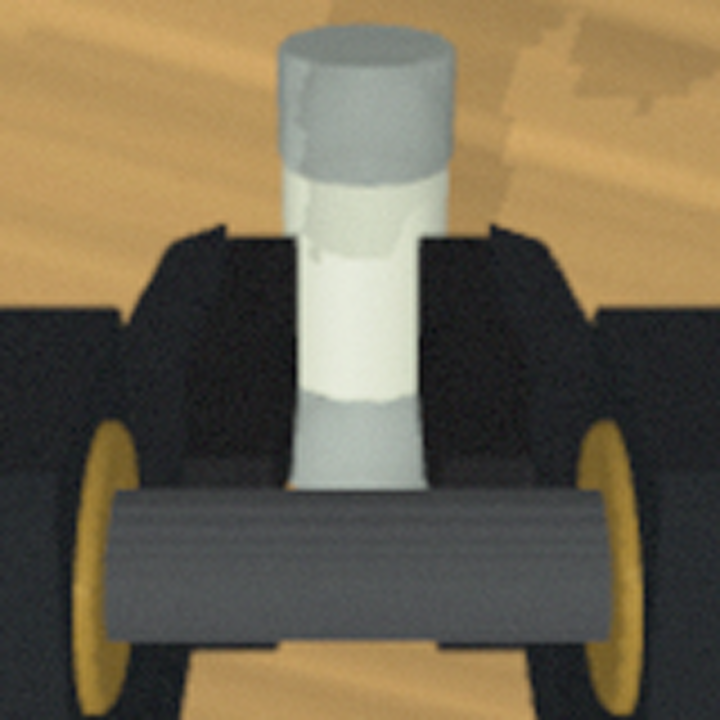

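Run:
```python
from h import *
s=r.sense();d=vision.camera("scene")
R=qR(s["tool_rot"]);p=np.array(s["eef_pos"])
f=cv2.resize(d["frame"][180:300,250:410],None,fx=5,fy=5,interpolation=cv2.INTER_CUBIC)
for z,c in ((.025,(0,0,255)),(-.0094,(0,255,0))):
    T=np.array([[x,y,z] for x in(.009,-.009) for y in (.0065,.024,-.0065,-.024)])
    for q in toimg(d,p+T@R.T): cv2.circle(f,tuple(int(v) for v in ((q-[250,180])*5+2)),3,c,-1)
cv2.imwrite("pics/sc5.png",f[200:,150:500])
```

```text
(no output)
```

View pics/sc5.png

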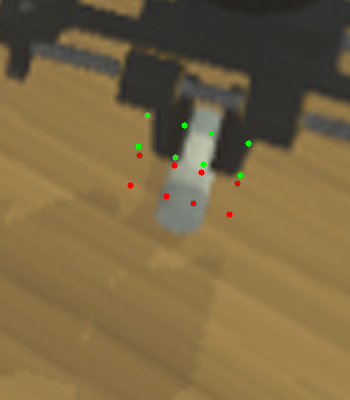

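>>> jog_arm --rows '[{"dp":[-0.07,0,0],"turn":[0,0,0]},{"dp":[-0.07,0,0],"turn":[0,0,0]},{"dp":[-0.07,0,0],"turn":[0,0,0]},{"dp":[-0.07,-0.03,0],"turn":[0,0,0]},{"dp":[-0.07,-0.03,0],"turn":[0,0,0]},{"dp":[-0.07,-0.03,-0.4],"turn":[0,0,0]},{"dp":[-0.07,-0.03,-0.8],"turn":[0,0,0]},{"dp":[-0.07,-0.03,-1.1],"turn":[0,0,0]},{"dp":[-0.07,-0.03,-1.25],"turn":[0,0,0]},{"dp":[-0.07,-0.03,-1.35],"turn":[0,0,0]}]' --jaw 0.5

```text
time_s: 10.8
eef_pos: [0.683, 0.1898, -0.0064]
tool_rot: [-0.0, 0.99, 0.139, 0.003]
ft_force: [-5.4, -0.7, 16.2]
gripper_width: 0.494
```

>>> jog_arm --rows '[{"dp":[0,0,0],"turn":[0,0,0]},{"dp":[0,0,0],"turn":[0,0,0]},{"dp":[0,0,0],"turn":[0,0,0]},{"dp":[0,0,0],"turn":[0,0,0]},{"dp":[0,0,0],"turn":[0,0,0]},{"dp":[0,0,0],"turn":[0,0,0]},{"dp":[0,0,0],"turn":[0,0,0]},{"dp":[0,0,0],"turn":[0,0,0]},{"dp":[0,0,0],"turn":[0,0,0]},{"dp":[0,0,0],"turn":[0,0,0]}]' --jaw 1 --squeeze 40

```text
time_s: 11.8
eef_pos: [0.6831, 0.1898, -0.0064]
tool_rot: [-0.0, 0.99, 0.139, 0.004]
ft_force: [0.1, 0.8, 0.2]
gripper_width: 0.224
```

>>> jog_arm --rows '[{"dp":[0,0,1],"turn":[0,0,0]},{"dp":[-0.3,-0.2,2.2],"turn":[0,0,-0.1]},{"dp":[-1.2,-0.7,3.4],"turn":[0,0,-0.3]},{"dp":[-2.4,-1.5,4.1],"turn":[0,0,-0.5]},{"dp":[-3.6,-2.2,4.1],"turn":[0,0,-0.7]},{"dp":[-4.8,-3.0,4.1],"turn":[0,0,-0.9]},{"dp":[-6.0,-3.7,4.1],"turn":[0,0,-1.07]},{"dp":[-7,-4.3,4.1],"turn":[0,0,-1.07]},{"dp":[-7.66,-4.73,4.1],"turn":[0,0,-1.07]},{"dp":[-7.66,-4.73,4.1],"turn":[0,0,-1.07]}]'

```text
time_s: 12.8
eef_pos: [0.4884, 0.0694, 0.0961]
tool_rot: [0.001, 0.998, 0.064, 0.001]
ft_force: [0.6, -0.2, -2.0]
gripper_width: 0.227
```

Run:
```python
from h import *
s=r.sense();d=vision.camera("wrist");f=d["frame"];cv2.imwrite("pics/h1.png",f)
import pickle;pickle.dump((s,d),open("h1.pkl","wb"))
print(s["eef_pos"],yaw(s),s["gripper_width"],s["ft_force"],s["time_s"])
print([(np.round(x["at"],4).tolist(),round(x["confidence"],2)) for x in spotter.pinpoint("seat1",d)])
print([(np.round(x["at"],4).tolist(),round(x["confidence"],2)) for x in spotter.pinpoint("fuse1",d)])
```

```text
[0.48839856 0.06943123 0.09609713] 7.287488476553508 0.2269557138076733 [ 0.59001702 -0.21091501 -1.98770657] 12.8
[([0.5157, -0.0867, 0.0479], 0.98), ([0.4918, 0.0726, 0.0453], 0.81), ([0.5034, -0.008, 0.0468], 0.65)]
[([0.4853, 0.0674, 0.1124], 0.88)]
```

View pics/h1.png

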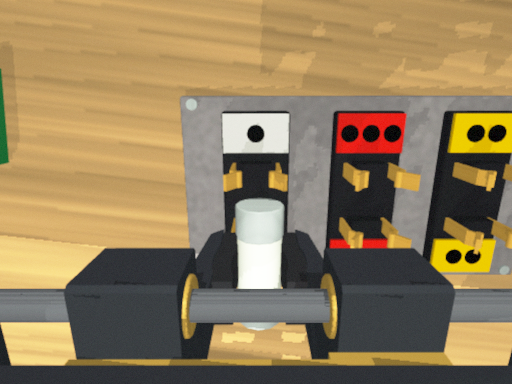

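```bash
cat >> h.py <<'E'
def hf(a): a=np.radians(a); return np.array([[np.cos(a),np.sin(a)],[-np.sin(a),np.cos(a)]])
E
python3 - <<'E'
from h import *
import pickle
s,d=pickle.load(open("h1.pkl","rb"));f=d["frame"];e=np.array(s["eef_pos"])
cv2.imwrite("pics/h1z.png",cv2.resize(f[100:260,180:340],None,fx=5,fy=5,interpolation=cv2.INTER_CUBIC))
for nm,uv,z in (("border",[260,241],e[2]+.0174+.0107),("farend top",[260,202],e[2]+.0174+.0108),("plate",[256,133],.0225),("dot",[255.5,134],.0225)):
    P=toplane(d,[uv],z,s)[0]; print(nm,P.round(4), "in holder yaw rel tcp",(hf(7.4)@(P-e)[:2]).round(4))
E
```

```text
border [0.5025 0.0709 0.1242] in holder yaw rel tcp [ 0.0142 -0.0004]
farend top [0.5198 0.0731 0.1243] in holder yaw rel tcp [ 0.0316 -0.0004]
plate [0.5382 0.0779 0.0225] in holder yaw rel tcp [0.0505 0.002 ]
dot [0.5375 0.0782 0.0225] in holder yaw rel tcp [0.0498 0.0024]
```

View pics/h1z.png

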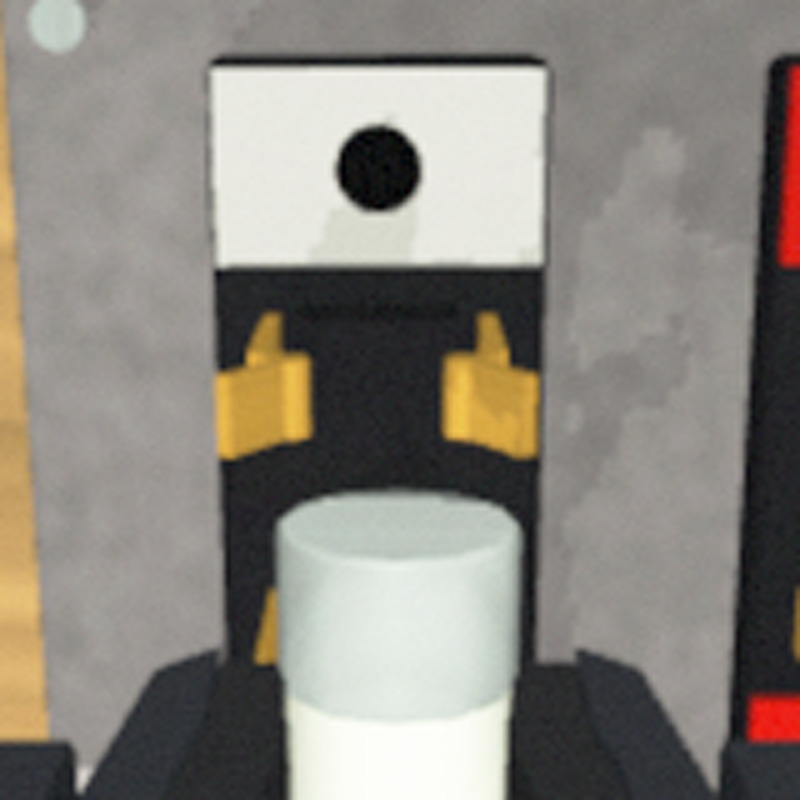

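Run:
```python
from h import *
import pickle
s,d=pickle.load(open("h1.pkl","rb"));f=d["frame"];e=np.array(s["eef_pos"])
zt=e[2]+.0174+.011
for nm,uv,z in (("border",[259.5,243.7],zt),("end top",[259.5,212],zt),("end bottom",[259.5,198],zt-.022),("platefar",[255.5,112.8],.0225),("platenear",[255.5,153.3],.0225),("dot",[255.4,133.2],.0225),
  ("jawL lip",[242,182],.052),("jawR lip",[268.5,182],.052),("jawL out",[223.5,184],.062),("jawR out",[287.5,184],.062)):
    P=toplane(d,[uv],z,s)[0]; print(nm,P.round(4), "in holder yaw rel tcp",(hf(7.4)@(P-e)[:2]).round(4))
```

```text
border [0.5014 0.071  0.1245] in holder yaw rel tcp [ 0.0131 -0.0001]
end top [0.5155 0.0728 0.1245] in holder yaw rel tcp [ 0.0273 -0.0002]
end bottom [0.515  0.0727 0.1025] in holder yaw rel tcp [ 0.0268 -0.0002]
platefar [0.5518 0.08   0.0225] in holder yaw rel tcp [0.0642 0.0023]
platenear [0.524  0.0765 0.0225] in holder yaw rel tcp [0.0362 0.0024]
dot [0.538  0.0783 0.0225] in holder yaw rel tcp [0.0503 0.0024]
jawL lip [0.5092 0.083  0.052 ] in holder yaw rel tcp [0.0224 0.0108]
jawR lip [0.5113 0.0663 0.052 ] in holder yaw rel tcp [ 0.0223 -0.0061]
jawL out [0.509  0.0938 0.062 ] in holder yaw rel tcp [0.0236 0.0215]
jawR out [0.5139 0.0553 0.062 ] in holder yaw rel tcp [ 0.0235 -0.0173]
```

>>> jog_arm --rows '[{"dp":[0.155,0.113,-0.3],"turn":[0,0,0]},{"dp":[0.155,0.113,-0.8],"turn":[0,0,0]},{"dp":[0.155,0.113,-1.2],"turn":[0,0,0]},{"dp":[0.155,0.113,-1.6],"turn":[0,0,0]},{"dp":[0.155,0.113,-1.9],"turn":[0,0,0]},{"dp":[0.155,0.113,-2.1],"turn":[0,0,0]},{"dp":[0.155,0.113,-2.2],"turn":[0,0,0]},{"dp":[0.155,0.113,-2.3],"turn":[0,0,0]},{"dp":[0.155,0.113,-2.4],"turn":[0,0,0]},{"dp":[0.155,0.113,-2.5],"turn":[0,0,0]}]'

```text
time_s: 13.95
eef_pos: [0.4965, 0.0745, 0.0338]
tool_rot: [0.0, 0.998, 0.064, 0.004]
ft_force: [-2.2, -1.8, 3.3]
gripper_width: 0.225
```

Run:
```python
from h import *
s=r.sense();d=vision.camera("wrist");f=d["frame"]
import pickle;pickle.dump((s,d),open("h1b.pkl","wb"))
print(np.round(s["eef_pos"],4),yaw(s),s["gripper_width"],s["ft_force"],s["time_s"])
cv2.imwrite("pics/h1b.png",cv2.resize(f[100:300,160:360],None,fx=4,fy=4,interpolation=cv2.INTER_CUBIC)[:600])
```

```text
[0.4965 0.0745 0.0338] 7.374797555199176 0.22498790697581686 [-2.18413496 -1.80774827  3.27935496] 13.95
```

View pics/h1b.png

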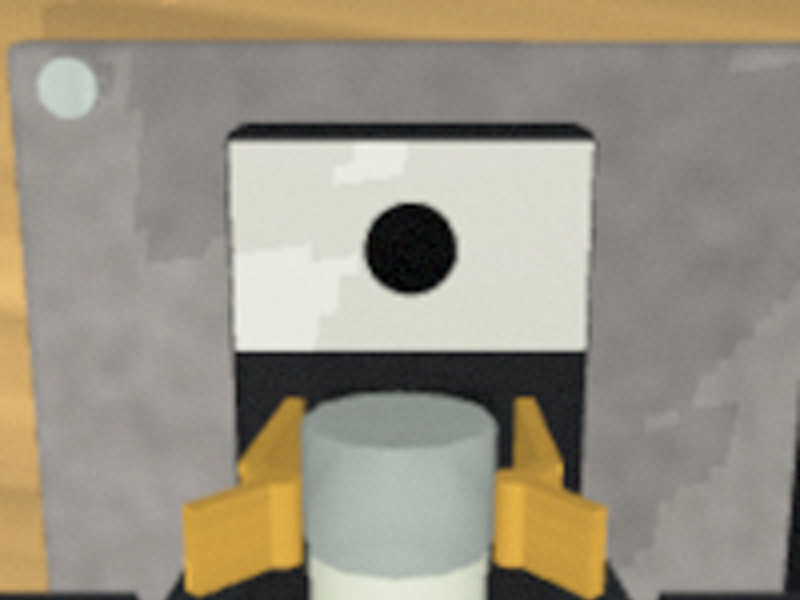

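```bash
cat >> h.py <<'E'
def meas(pk,items,a=7.4):
    import pickle
    s,d=pickle.load(open(pk,"rb"));e=np.array(s["eef_pos"]);zt=e[2]+.0174+.011
    for nm,uv,z,off in items:
        P=toplane(d,[uv],zt if z is None else z,s)[0]; q=hf(a)@(P-e)[:2]; print(nm,P.round(4),"rel tcp minus off",(q-[off,0]).round(4))
E
python3 - <<'E'
from h import *
meas("h1b.pkl",[("border",[259.7,243],None,.015),("end",[259.8,211],None,.029),("pfar",[262.4,134.8],.0225,.062),("pnear",[262.3,187.6],.0225,.034),("dot",[262.5,161.8],.0225,.048),("jL",[234.5,224],.052,.021),("jR",[284,224],.052,.021)])
E
```

```text
border [0.5096 0.076  0.0622] rel tcp minus off [-0.0018 -0.0003]
end [0.5238 0.0778 0.0622] rel tcp minus off [-0.0015 -0.0003]
pfar [0.5514 0.08   0.0225] rel tcp minus off [-0.0068 -0.0017]
pnear [0.5238 0.0764 0.0225] rel tcp minus off [-0.0067 -0.0017]
dot [0.5376 0.0781 0.0225] rel tcp minus off [-0.0068 -0.0018]
jL [0.5128 0.0879 0.052 ] rel tcp minus off [-0.0031  0.0111]
jR [0.5157 0.0657 0.052 ] rel tcp minus off [-0.0031 -0.0113]
```

>>> jog_arm --rows '[{"dp":[0,0,0.3],"turn":[0,0,0]},{"dp":[0,0,0.6],"turn":[0,0.03,0]},{"dp":[-0.1,-0.04,0.6],"turn":[0,0.06,0]},{"dp":[-0.19,-0.085,0.6],"turn":[0,0.06,0]},{"dp":[-0.19,-0.085,0.6],"turn":[0,0.06,0]},{"dp":[-0.19,-0.085,0.5],"turn":[0,0.06,0]},{"dp":[-0.19,-0.085,0.4],"turn":[0,0.06,0]},{"dp":[-0.19,-0.085,0.3],"turn":[0,0.06,0]},{"dp":[-0.19,-0.085,0.3],"turn":[0,0.06,0]},{"dp":[-0.19,-0.085,0.3],"turn":[0,0.06,0]}]'

```text
time_s: 15.0
eef_pos: [0.4919, 0.0725, 0.0409]
tool_rot: [-0.0, 0.998, 0.064, 0.0]
ft_force: [1.4, -0.3, 1.4]
gripper_width: 0.223
```

>>> jog_arm --rows '[{"dp":[0,0,-0.1],"turn":[0,0,0]},{"dp":[0,0,-0.2],"turn":[0,0,0]},{"dp":[0,0,-0.3],"turn":[0,0,0]},{"dp":[0,0,-0.4],"turn":[0,0,0]},{"dp":[0,0,-0.5],"turn":[0,0,0]},{"dp":[0,0,-0.55],"turn":[0,0,0]},{"dp":[0,0,-0.57],"turn":[0,0,0]},{"dp":[0,0,-0.57],"turn":[0,0,0]},{"dp":[0,0,-0.57],"turn":[0,0,0]},{"dp":[0,0,-0.57],"turn":[0,0,0]}]'

```text
time_s: 16.0
eef_pos: [0.4916, 0.0725, 0.0273]
tool_rot: [-0.0, 0.998, 0.064, -0.0]
ft_force: [-2.2, 0.2, 11.9]
gripper_width: 0.225
```

Run:
```python
from h import *
s=r.sense();d=vision.camera("wrist");f=d["frame"]
import pickle;pickle.dump((s,d),open("h1c.pkl","wb"))
print(np.round(s["eef_pos"],4),yaw(s),s["gripper_width"],s["ft_force"],s["time_s"])
cv2.imwrite("pics/h1c.png",cv2.resize(f[100:300,160:360],None,fx=4,fy=4,interpolation=cv2.INTER_CUBIC)[:600])
```

```text
[0.4916 0.0725 0.0273] 7.390162883001379 0.22510718868242274 [-2.18385785  0.17952923 11.91145945] 16.0
```

View pics/h1c.png

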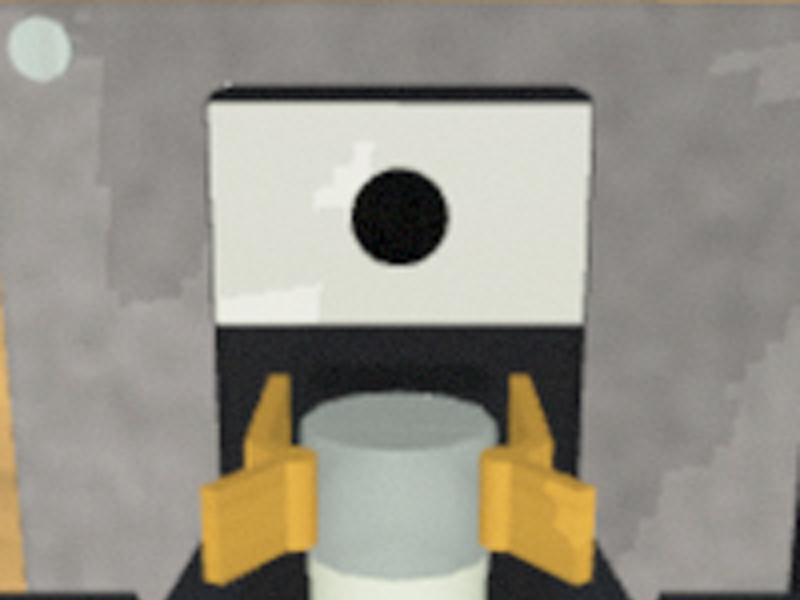

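>>> jog_arm --rows '[{"dp":[0,0,0],"turn":[0,0,0]},{"dp":[0,0,0],"turn":[0,0,0]},{"dp":[0,0,0],"turn":[0,0,0]},{"dp":[0,0,0],"turn":[0,0,0]},{"dp":[0,0,0.3],"turn":[0,0,0]},{"dp":[0,0,1],"turn":[0,0,0]},{"dp":[0,0,2],"turn":[0,0,0]},{"dp":[0,0,3],"turn":[0,0,0]},{"dp":[0,0,4],"turn":[0,0,0]},{"dp":[0,0,4.6],"turn":[0,0,0]}]' --jaw 0.6

```text
time_s: 17.05
eef_pos: [0.4921, 0.0725, 0.1445]
tool_rot: [-0.0, 0.998, 0.064, 0.001]
ft_force: [0.3, 1.7, 0.0]
gripper_width: 0.4
```

Run:
```python
from h import *
s=r.sense();d=vision.camera("wrist");f=d["frame"]
import pickle;pickle.dump((s,d),open("h1d.pkl","wb"))
print(np.round(s["eef_pos"],4),yaw(s),s["gripper_width"],s["ft_force"],s["time_s"])
print([(np.round(x["at"],4).tolist(),round(x["confidence"],2)) for x in spotter.pinpoint("fuse1",d)])
cv2.imwrite("pics/h1d.png",cv2.resize(f[90:240,180:340],None,fx=4,fy=4,interpolation=cv2.INTER_CUBIC))
```

```text
[0.4921 0.0725 0.1445] 7.377333084129233 0.39959184984599083 [0.26954793 1.72935498 0.03509676] 17.05
[([0.4895, 0.0724, 0.0433], 0.73)]
```

View pics/h1d.png

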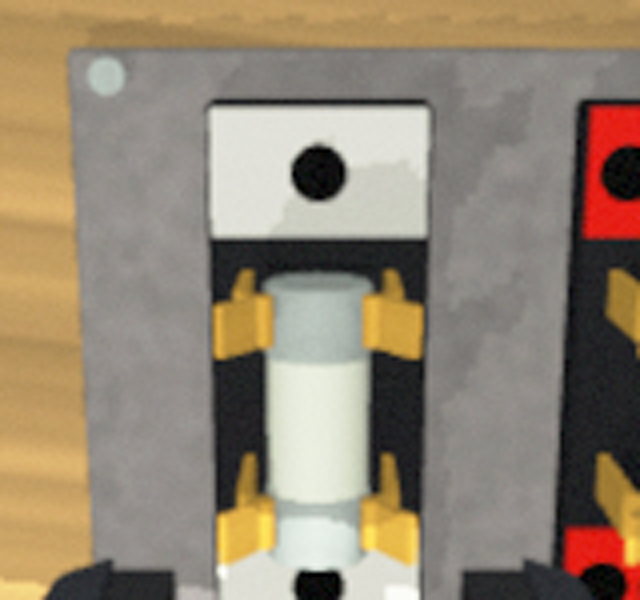

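>>> jog_arm --rows '[{"dp":[1,-1.3,0],"turn":[0,0,-0.5]},{"dp":[2,-2.6,0],"turn":[0,0,-1]},{"dp":[3,-3.9,0],"turn":[0,0,-1.5]},{"dp":[4,-5.2,0],"turn":[0,0,-2]},{"dp":[5,-6.5,0],"turn":[0,0,-2.5]},{"dp":[6,-7.8,0],"turn":[0,0,-3]},{"dp":[7,-9,0],"turn":[0,0,-3.2]},{"dp":[7,-9,0],"turn":[0,0,-3.2]},{"dp":[7,-9,0],"turn":[0,0,-3.2]},{"dp":[7,-9,0],"turn":[0,0,-3.2]}]' --jaw 0.5

```text
time_s: 18.15
eef_pos: [0.6668, -0.1504, 0.1435]
tool_rot: [-0.001, 0.988, -0.158, 0.001]
ft_force: [-0.2, -0.4, 1.2]
gripper_width: 0.502
```

```bash
cat >> h.py <<'E'
def look2(name,box,k):
    import pickle
    s=r.sense();d=vision.camera("wrist");f=d["frame"];pickle.dump((s,d),open(name+".pkl","wb"))
    print("eef",np.round(s["eef_pos"],4),"yaw",yaw(s).round(2),"w",round(float(s["gripper_width"]),3),"F",np.round(s["ft_force"],1),"t",s["time_s"],"tilt",qR(s["tool_rot"])[:2,2].round(3))
    a,b,c,e=box
    cv2.imwrite(f"pics/{name}.png",cv2.resize(f[a:b,c:e],None,fx=k,fy=k,interpolation=cv2.INTER_CUBIC))
    # light-blob fuse finder: ceramic mask
    hsv=cv2.cvtColor(f,cv2.COLOR_BGR2HSV);m=((hsv[...,1]<60)&(hsv[...,2]>100)).astype(np.uint8)
    m=cv2.morphologyEx(m,cv2.MORPH_OPEN,np.ones((3,3),np.uint8))
    n,lab,st,ce=cv2.connectedComponentsWithStats(m)
    for i in range(1,n):
        if st[i,4]>500:
            v,u=np.nonzero(lab==i);rc=cv2.minAreaRect(np.c_[u,v].astype(np.float32));P=toplane(d,cv2.boxPoints(rc),.011,s)
            L=[np.linalg.norm(P[j+1]-P[j]) for j in range(2)];e_=P[1]-P[0] if L[0]>L[1] else P[2]-P[1]
            print("blob",np.round(rc[0]),"c",P.mean(0).round(4),"L",np.round(L,3),"ang",(np.degrees(np.arctan2(e_[1],e_[0]))+90)%180-90)
    return s,d
E
python3 - <<'E'
from h import *
meas("h1d.pkl",[])
import pickle
s,d=pickle.load(open("h1d.pkl","rb"))
print("seat1 borders mid",toplane(d,[[259.5,180.2],[259.5,214.7]],.0555,s).mean(0).round(4))
look2("fC",(110,230,180,340),5)
E
```

```text
seat1 borders mid [0.4907 0.0721 0.0555]
eef [ 0.6668 -0.1504  0.1435] yaw -18.12 w 0.502 F [-0.2 -0.4  1.2] t 18.15 tilt [0.002 0.001]
blob [262. 174.] c [ 0.6726 -0.154   0.011 ] L [0.02  0.061] ang -17.415955678772036
blob [ 86. 226.] c [0.6767 0.0219 0.011 ] L [0.026 0.053] ang -4.712182508406272
blob [245. 274.] c [ 0.5818 -0.1072  0.011 ] L [0.067 0.033] ang 71.99620336974849
blob [206. 338.] c [ 0.5219 -0.0424  0.011 ] L [0.027 0.051] ang 8.508454364893566
blob [292. 341.] c [ 0.4895 -0.1295  0.011 ] L [0.032 0.067] ang 7.3862960472959
```

View pics/fC.png

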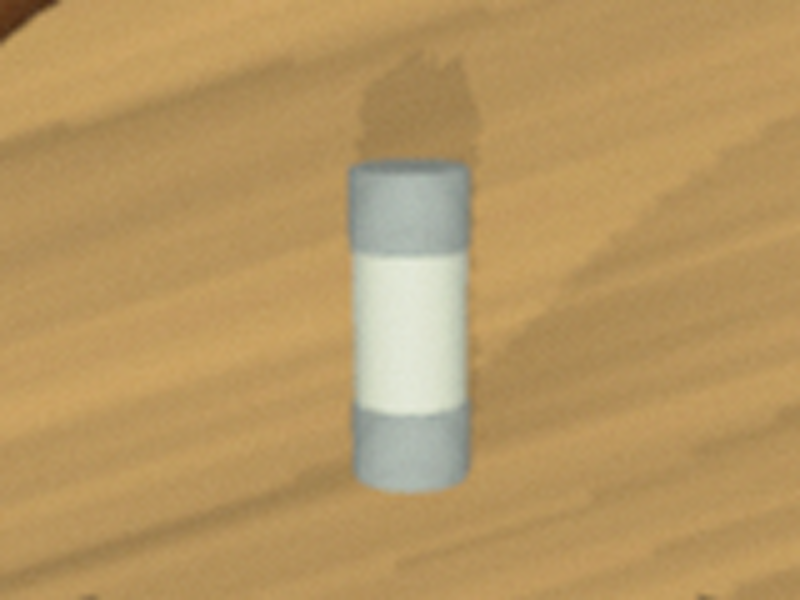

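Run:
```python
from h import *
import pickle
s,d=pickle.load(open("fC.pkl","rb"));e=np.array(s["eef_pos"])
c=toplane(d,[[261.7,160.4],[261.8,192.2]],.0215,s).mean(0);print(c.round(4),((c-e)/.025).round(2))
```

```text
[ 0.6738 -0.1546  0.0215] [ 0.28 -0.17 -4.88]
```

>>> jog_arm --rows '[{"dp":[0.2,-0.15,-1],"turn":[0,0,0.05]},{"dp":[0.2,-0.15,-2],"turn":[0,0,0.05]},{"dp":[0.2,-0.15,-3],"turn":[0,0,0.05]},{"dp":[0.2,-0.15,-4],"turn":[0,0,0.05]},{"dp":[0.2,-0.15,-4.8],"turn":[0,0,0.05]},{"dp":[0.2,-0.15,-5.3],"turn":[0,0,0.05]},{"dp":[0.2,-0.15,-5.6],"turn":[0,0,0.05]},{"dp":[0.2,-0.15,-5.8],"turn":[0,0,0.05]},{"dp":[0.2,-0.15,-5.9],"turn":[0,0,0.05]},{"dp":[0.2,-0.15,-5.95],"turn":[0,0,0.05]}]'

```text
time_s: 19.2
eef_pos: [0.6724, -0.154, -0.0044]
tool_rot: [-0.001, 0.988, -0.154, 0.002]
ft_force: [0.3, 0.9, 0.0]
gripper_width: 0.505
```

>>> jog_arm --rows '[{"dp":[-0.02,0,-0.08],"turn":[0,0,0]},{"dp":[-0.02,0,-0.08],"turn":[0,0,0]},{"dp":[-0.02,0,-0.08],"turn":[0,0,0]},{"dp":[-0.02,0,-0.08],"turn":[0,0,0]},{"dp":[-0.02,0,-0.08],"turn":[0,0,0]},{"dp":[-0.02,0,-0.08],"turn":[0,0,0]},{"dp":[-0.02,0,-0.08],"turn":[0,0,0]},{"dp":[-0.02,0,-0.08],"turn":[0,0,0]},{"dp":[-0.02,0,-0.08],"turn":[0,0,0]},{"dp":[-0.02,0,-0.08],"turn":[0,0,0]}]' --jaw 1 --squeeze 40

```text
time_s: 20.2
eef_pos: [0.6721, -0.1541, -0.0061]
tool_rot: [-0.001, 0.988, -0.154, 0.002]
ft_force: [0.3, 0.4, 4.9]
gripper_width: 0.224
```

>>> jog_arm --rows '[{"dp":[0,0,1],"turn":[0,0,0]},{"dp":[-0.2,0.1,2.4],"turn":[0,0,0.3]},{"dp":[-1.0,0.4,3.6],"turn":[0,0,0.8]},{"dp":[-2.1,0.9,4.1],"turn":[0,0,1.3]},{"dp":[-3.2,1.4,4.1],"turn":[0,0,1.8]},{"dp":[-4.3,1.8,4.1],"turn":[0,0,2.3]},{"dp":[-5.4,2.3,4.1],"turn":[0,0,2.8]},{"dp":[-6.44,2.7,4.1],"turn":[0,0,3.14]},{"dp":[-6.44,2.7,4.1],"turn":[0,0,3.14]},{"dp":[-6.44,2.7,4.1],"turn":[0,0,3.14]}]'

```text
time_s: 21.2
eef_pos: [0.5112, -0.0865, 0.0963]
tool_rot: [-0.001, 0.998, 0.065, 0.002]
ft_force: [1.0, 0.2, -0.1]
gripper_width: 0.224
```

Run:
```python
from h import *
look2("h2",(100,260,180,340),3.75)
```

```text
eef [ 0.5112 -0.0865  0.0963] yaw 7.42 w 0.224 F [ 1.   0.2 -0.1] t 21.2 tilt [0.003 0.002]
blob [167. 178.] c [ 0.5131 -0.0142  0.011 ] L [0.24  0.123] ang -82.55455207121577
blob [ 42. 196.] c [0.4852 0.0819 0.011 ] L [0.063 0.132] ang -0.050824455862084505
blob [259. 240.] c [ 0.4736 -0.0911  0.011 ] L [0.037 0.084] ang 8.605011072349527
blob [ 34. 306.] c [0.3891 0.0939 0.011 ] L [0.058 0.031] ang -82.46209591903471
blob [259. 306.] c [ 0.4136 -0.0989  0.011 ] L [0.119 0.033] ang -82.45421870147756
blob [481. 306.] c [ 0.4397 -0.2881  0.011 ] L [0.051 0.031] ang -82.44642794344269
```

View pics/h2.png

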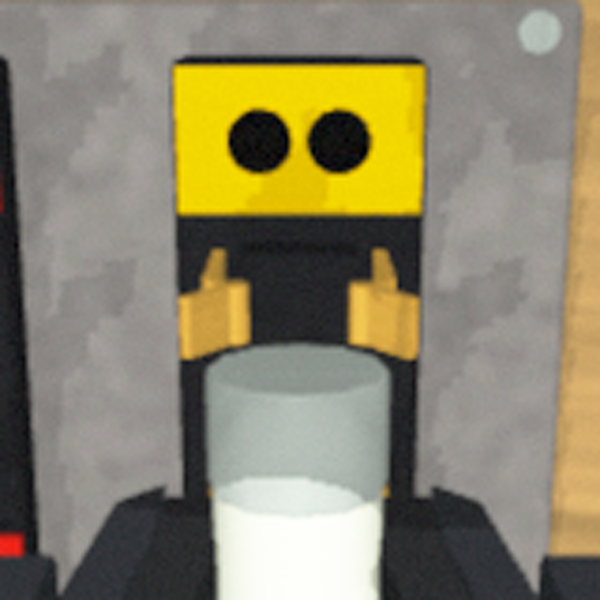

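Run:
```python
from h import *
meas("h2.pkl",[("border?",[259,229],None,.015),("end",[259,204.2],None,.029),("endbot",[259,191.6],.1027,.029),("pfar",[259.6,117.2],.0225,.062),("pnear",[259.6,157.2],.0225,.034),("jL",[246,182],.052,.021),("jR",[273,182],.052,.021)])
import cv2
f=cv2.imread("pics/h2.png");cv2.imwrite("pics/h2b.png",f[330:,180:420])
```

```text
border? [ 0.5308 -0.084   0.1247] rel tcp minus off [ 0.0047 -0.    ]
end [ 0.5416 -0.0825  0.1247] rel tcp minus off [ 0.0017 -0.    ]
endbot [ 0.5409 -0.0826  0.1027] rel tcp minus off [0.001  0.0001]
pfar [ 0.572  -0.0787  0.0225] rel tcp minus off [-0.0006 -0.0001]
pnear [ 0.5444 -0.0823  0.0225] rel tcp minus off [-0.0006 -0.0001]
jL [ 0.5322 -0.0752  0.052 ] rel tcp minus off [0.0013 0.0085]
jR [ 0.5345 -0.0923  0.052 ] rel tcp minus off [ 0.0013 -0.0087]
```

View pics/h2b.png

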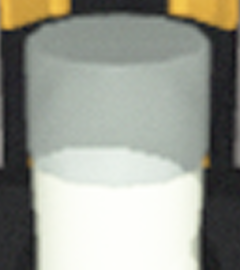

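>>> jog_arm --rows '[{"dp":[-0.08,-0.01,-0.4],"turn":[0,0,0]},{"dp":[-0.08,-0.01,-0.9],"turn":[0,0,0]},{"dp":[-0.08,-0.01,-1.3],"turn":[0,0,0]},{"dp":[-0.08,-0.01,-1.6],"turn":[0,0,0]},{"dp":[-0.08,-0.01,-1.8],"turn":[0,0,0]},{"dp":[-0.08,-0.01,-1.9],"turn":[0,0,0]},{"dp":[-0.08,-0.01,-1.95],"turn":[0,0,0]},{"dp":[-0.08,-0.01,-1.95],"turn":[0,0,0]},{"dp":[-0.08,-0.01,-1.95],"turn":[0,0,0]},{"dp":[-0.08,-0.01,-1.95],"turn":[0,0,0]}]'

```text
time_s: 22.25
eef_pos: [0.5104, -0.0871, 0.048]
tool_rot: [-0.001, 0.998, 0.064, 0.003]
ft_force: [-0.3, -0.1, -0.8]
gripper_width: 0.225
```

>>> jog_arm --rows '[{"dp":[-0.05,0.01,-0.1],"turn":[0,0.04,0]},{"dp":[-0.05,0.01,-0.2],"turn":[0,0.04,0]},{"dp":[-0.05,0.01,-0.3],"turn":[0,0.04,0]},{"dp":[-0.05,0.01,-0.4],"turn":[0,0.04,0]},{"dp":[-0.05,0.01,-0.5],"turn":[0,0.04,0]},{"dp":[-0.05,0.01,-0.6],"turn":[0,0.04,0]},{"dp":[-0.05,0.01,-0.7],"turn":[0,0.04,0]},{"dp":[-0.05,0.01,-0.8],"turn":[0,0.04,0]},{"dp":[-0.05,0.01,-0.85],"turn":[0,0.04,0]},{"dp":[-0.05,0.01,-0.85],"turn":[0,0.04,0]}]'

```text
time_s: 23.25
eef_pos: [0.509, -0.0869, 0.0276]
tool_rot: [-0.001, 0.998, 0.064, 0.0]
ft_force: [-2.1, 0.8, 13.4]
gripper_width: 0.225
```

Run:
```python
from h import *
look2("h2c",(100,260,160,360),3.75)
```

```text
eef [ 0.509  -0.0869  0.0276] yaw 7.39 w 0.225 F [-2.1  0.8 13.4] t 23.25 tilt [-0.     0.002]
blob [182. 175.] c [ 0.533 -0.041  0.011] L [0.093 0.185] ang -82.58674512596505
blob [259. 240.] c [ 0.5023 -0.0877  0.011 ] L [0.027 0.06 ] ang 8.58945292380912
blob [ 49. 254.] c [0.4782 0.0334 0.011 ] L [0.026 0.043] ang 8.640690924494294
blob [ 35. 316.] c [0.434  0.0444 0.011 ] L [0.043 0.022] ang -79.72030929163853
blob [259. 311.] c [ 0.456  -0.0937  0.011 ] L [0.015 0.086] ang -82.4837123923339
blob [482. 312.] c [ 0.4735 -0.23    0.011 ] L [0.012 0.036] ang -84.30116479985439
blob [498. 346.] c [ 0.4501 -0.2488  0.011 ] L [0.016 0.029] ang 19.56018109032385
```

View pics/h2c.png

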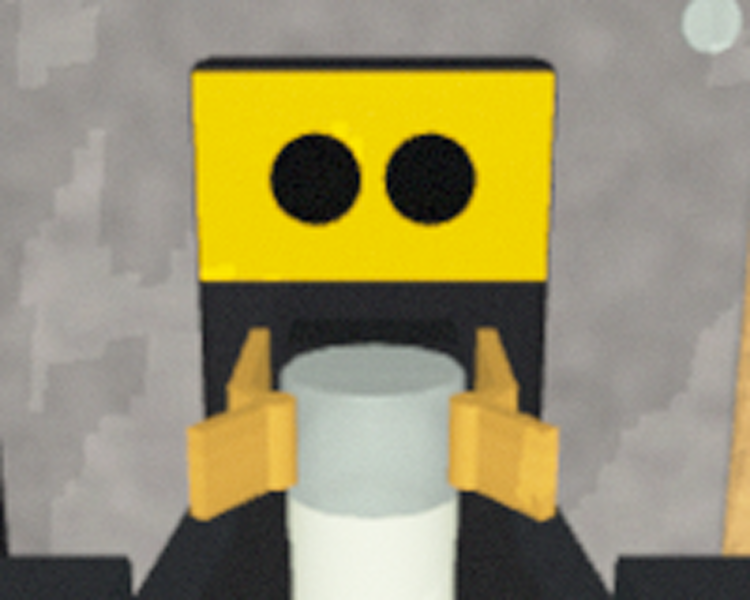

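>>> jog_arm --rows '[{"dp":[0,0,0],"turn":[0,0,0]},{"dp":[0,0,0],"turn":[0,0,0]},{"dp":[0,0,0],"turn":[0,0,0]},{"dp":[0,0,0],"turn":[0,0,0]},{"dp":[0,0,0.3],"turn":[0,0,0]},{"dp":[0,0,1],"turn":[0,0,0]},{"dp":[0,0,2],"turn":[0,0,0]},{"dp":[0,0,3],"turn":[0,0,0]},{"dp":[0,0,4],"turn":[0,0,0]},{"dp":[0,0,4.6],"turn":[0,0,0]}]' --jaw 0.6

```text
time_s: 24.3
eef_pos: [0.5095, -0.087, 0.1448]
tool_rot: [-0.001, 0.998, 0.064, 0.001]
ft_force: [0.7, 0.2, -0.1]
gripper_width: 0.397
```

Run:
```python
from h import *
look2("h2d",(90,240,180,340),4)
```

```text
eef [ 0.5095 -0.087   0.1448] yaw 7.38 w 0.397 F [ 0.7  0.2 -0.1] t 24.3 tilt [0.002 0.001]
blob [167. 174.] c [ 0.5022 -0.0019  0.011 ] L [0.266 0.142] ang -82.59068845831816
blob [258. 192.] c [ 0.4996 -0.0875  0.011 ] L [0.023 0.071] ang 7.9903671248796115
blob [ 16. 306.] c [0.3453 0.1473 0.011 ] L [0.032 0.037] ang -3.570068155653928
blob [259. 306.] c [ 0.3776 -0.1037  0.011 ] L [0.211 0.037] ang -82.51685868947757
blob [499. 306.] c [ 0.4101 -0.3505  0.011 ] L [0.024 0.035] ang 19.47017215513236
```

View pics/h2d.png

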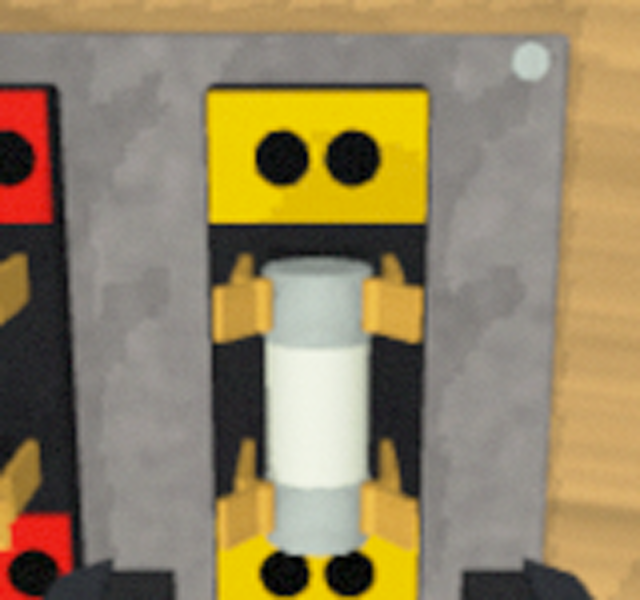

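>>> jog_arm --rows '[{"dp":[1,0.7,0],"turn":[0,0,-0.3]},{"dp":[2,1.4,0],"turn":[0,0,-0.6]},{"dp":[3,2.1,0],"turn":[0,0,-0.9]},{"dp":[4,2.8,0],"turn":[0,0,-1.2]},{"dp":[5,3.5,0],"turn":[0,0,-1.5]},{"dp":[6.2,4.35,0],"turn":[0,0,-1.67]},{"dp":[6.2,4.35,0],"turn":[0,0,-1.67]},{"dp":[6.2,4.35,0],"turn":[0,0,-1.67]},{"dp":[6.2,4.35,0],"turn":[0,0,-1.67]},{"dp":[6.2,4.35,0],"turn":[0,0,-1.67]}]' --jaw 0.5

```text
time_s: 25.35
eef_pos: [0.6645, 0.02, 0.1462]
tool_rot: [0.001, 0.999, -0.053, 0.002]
ft_force: [-0.3, -0.1, -0.0]
gripper_width: 0.5
```

Run:
```python
from h import *
look2("fB",(110,230,180,340),5)
```

```text
eef [0.6645 0.02   0.1462] yaw -6.08 w 0.5 F [-0.3 -0.1 -0. ] t 25.35 tilt [ 0.004 -0.001]
blob [256. 174.] c [0.6722 0.0218 0.011 ] L [0.021 0.061] ang -5.616913995708217
blob [258. 281.] c [0.5619 0.0326 0.011 ] L [0.094 0.019] ang -82.47045494831995
blob [200. 340.] c [0.4968 0.1021 0.011 ] L [0.049 0.046] ang 83.96937763424057
blob [265. 341.] c [0.4886 0.0324 0.011 ] L [0.03  0.054] ang 6.736682418335505
```

View pics/fB.png

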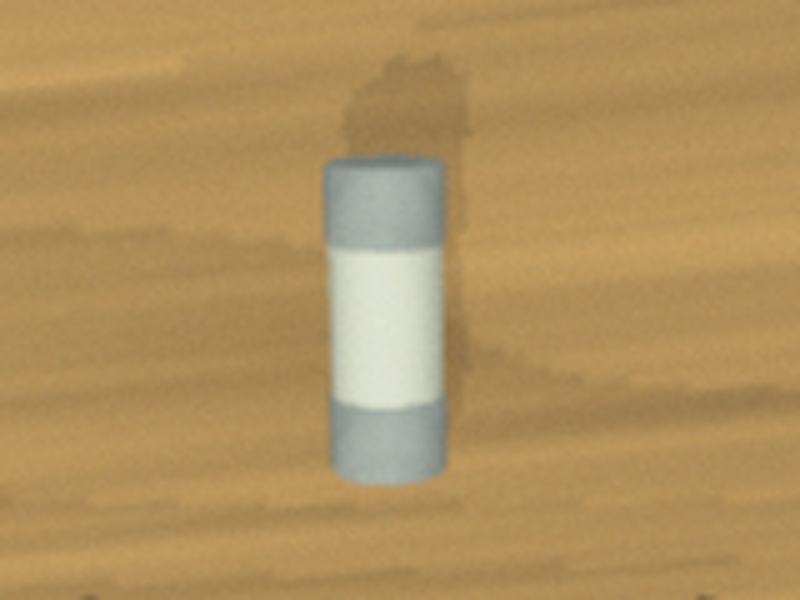

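Run:
```python
from h import *
import pickle
s,d=pickle.load(open("fB.pkl","rb"));e=np.array(s["eef_pos"])
c=toplane(d,[[256.8,159.2],[256.8,191]],.0215,s).mean(0);print(c.round(4),((c-e)/.025).round(2))
```

```text
[0.6736 0.0213 0.0215] [ 0.36  0.05 -4.99]
```

>>> jog_arm --rows '[{"dp":[0.33,0.06,-1],"turn":[0,0.03,0.05]},{"dp":[0.33,0.06,-2],"turn":[0,0.03,0.05]},{"dp":[0.33,0.06,-3],"turn":[0,0.03,0.05]},{"dp":[0.33,0.06,-4],"turn":[0,0.03,0.05]},{"dp":[0.33,0.06,-4.8],"turn":[0,0.03,0.05]},{"dp":[0.33,0.06,-5.3],"turn":[0,0.03,0.05]},{"dp":[0.33,0.06,-5.7],"turn":[0,0.03,0.05]},{"dp":[0.33,0.06,-5.9],"turn":[0,0.03,0.05]},{"dp":[0.33,0.06,-6.0],"turn":[0,0.03,0.05]},{"dp":[0.33,0.06,-6.06],"turn":[0,0.03,0.05]}]'

```text
time_s: 26.4
eef_pos: [0.6735, 0.0217, -0.0047]
tool_rot: [0.0, 0.999, -0.05, 0.001]
ft_force: [-0.2, -0.2, -0.3]
gripper_width: 0.499
```

>>> jog_arm --rows '[{"dp":[0,0,-0.07],"turn":[0,0,0]},{"dp":[0,0,-0.07],"turn":[0,0,0]},{"dp":[0,0,-0.07],"turn":[0,0,0]},{"dp":[0,0,-0.07],"turn":[0,0,0]},{"dp":[0,0,-0.07],"turn":[0,0,0]},{"dp":[0,0,-0.07],"turn":[0,0,0]},{"dp":[0,0,-0.07],"turn":[0,0,0]},{"dp":[0,0,-0.07],"turn":[0,0,0]},{"dp":[0,0,-0.07],"turn":[0,0,0]},{"dp":[0,0,-0.07],"turn":[0,0,0]}]' --jaw 1 --squeeze 40

```text
time_s: 27.4
eef_pos: [0.6738, 0.0217, -0.0061]
tool_rot: [0.0, 0.999, -0.05, 0.001]
ft_force: [-1.0, -0.6, 3.7]
gripper_width: 0.225
```

>>> jog_arm --rows '[{"dp":[0,0,1],"turn":[0,0,0]},{"dp":[-0.3,0,2.4],"turn":[0,0,0.2]},{"dp":[-1.3,-0.2,3.6],"turn":[0,0,0.4]},{"dp":[-2.5,-0.4,4.1],"turn":[0,0,0.7]},{"dp":[-3.7,-0.6,4.1],"turn":[0,0,1.0]},{"dp":[-4.9,-0.8,4.1],"turn":[0,0,1.3]},{"dp":[-6.0,-1.0,4.1],"turn":[0,0,1.6]},{"dp":[-6.94,-1.16,4.1],"turn":[0,0,1.64]},{"dp":[-6.94,-1.16,4.1],"turn":[0,0,1.64]},{"dp":[-6.94,-1.16,4.1],"turn":[0,0,1.64]}]'

```text
time_s: 28.4
eef_pos: [0.5005, -0.0072, 0.0963]
tool_rot: [0.0, 0.998, 0.065, 0.001]
ft_force: [0.8, -0.2, -1.0]
gripper_width: 0.225
```

Run:
```python
from h import *
look2("h3",(100,260,180,340),3.75)
```

```text
eef [ 0.5005 -0.0072  0.0963] yaw 7.44 w 0.225 F [ 0.8 -0.2 -1. ] t 28.4 tilt [ 0.002 -0.   ]
blob [259. 177.] c [ 0.5123 -0.0055  0.011 ] L [0.265 0.124] ang -82.53933919437371
blob [378. 208.] c [ 0.5027 -0.1015  0.011 ] L [0.067 0.026] ang 6.806448948866887
blob [259. 242.] c [ 0.4612 -0.0122  0.011 ] L [0.037 0.081] ang 8.628231090336925
blob [ 34. 306.] c [0.378  0.1727 0.011 ] L [0.058 0.03 ] ang -82.5313489755954
blob [259. 308.] c [ 0.4006 -0.0201  0.011 ] L [0.119 0.037] ang -82.52346518642615
blob [481. 306.] c [ 0.4282 -0.2096  0.011 ] L [0.051 0.031] ang -82.51548772727723
```

View pics/h3.png

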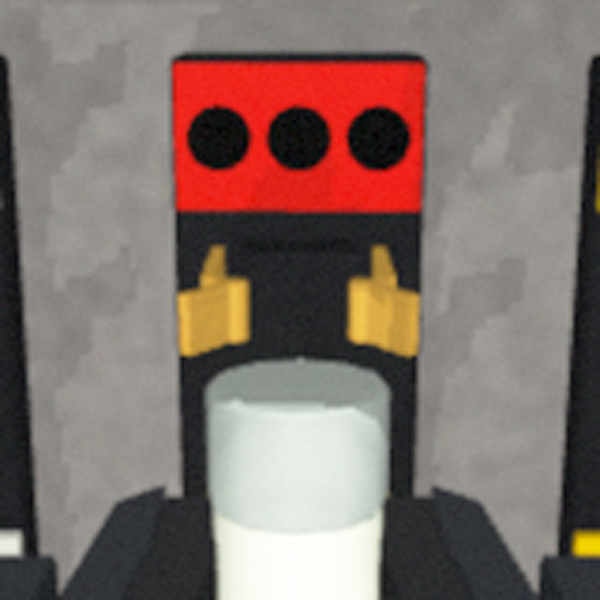

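Run:
```python
from h import *
meas("h3.pkl",[("border",[259,240.9],None,.015),("end",[259,208.4],None,.029),("pfar",[259.6,116.4],.0225,.062),("pnear",[259.6,156.1],.0225,.034),("jL",[246,182],.052,.021),("jR",[273,182],.052,.021)])
```

```text
border [ 0.5147 -0.0053  0.1247] rel tcp minus off [-0.0006  0.0001]
end [ 0.5291 -0.0034  0.1247] rel tcp minus off [-0.0001  0.0001]
pfar [5.618e-01 5.000e-04 2.250e-02] rel tcp minus off [-0.0002 -0.0003]
pnear [ 0.5344 -0.0031  0.0225] rel tcp minus off [ 0.0001 -0.0003]
jL [0.5215 0.004  0.052 ] rel tcp minus off [0.0013 0.0084]
jR [ 0.5237 -0.0131  0.052 ] rel tcp minus off [ 0.0013 -0.0088]
```

>>> jog_arm --rows '[{"dp":[0,-0.015,-0.4],"turn":[0,0,0]},{"dp":[0,-0.015,-0.9],"turn":[0,0,0]},{"dp":[0,-0.015,-1.3],"turn":[0,0,0]},{"dp":[0,-0.015,-1.6],"turn":[0,0,0]},{"dp":[0,-0.015,-1.8],"turn":[0,0,0]},{"dp":[0,-0.015,-1.9],"turn":[0,0,0]},{"dp":[0,-0.015,-1.95],"turn":[0,0,0]},{"dp":[0,-0.015,-1.95],"turn":[0,0,0]},{"dp":[0,-0.015,-1.95],"turn":[0,0,0]},{"dp":[0,-0.015,-1.95],"turn":[0,0,0]}]'

```text
time_s: 29.45
eef_pos: [0.5016, -0.0073, 0.0478]
tool_rot: [0.0, 0.998, 0.065, 0.002]
ft_force: [0.2, -0.4, -0.2]
gripper_width: 0.218
```

>>> jog_arm --rows '[{"dp":[-0.03,-0.01,-0.1],"turn":[0,0.03,0]},{"dp":[-0.03,-0.01,-0.2],"turn":[0,0.03,0]},{"dp":[-0.03,-0.01,-0.3],"turn":[0,0.03,0]},{"dp":[-0.03,-0.01,-0.4],"turn":[0,0.03,0]},{"dp":[-0.03,-0.01,-0.5],"turn":[0,0.03,0]},{"dp":[-0.03,-0.01,-0.6],"turn":[0,0.03,0]},{"dp":[-0.03,-0.01,-0.7],"turn":[0,0.03,0]},{"dp":[-0.03,-0.01,-0.8],"turn":[0,0.03,0]},{"dp":[-0.03,-0.01,-0.85],"turn":[0,0.03,0]},{"dp":[-0.03,-0.01,-0.85],"turn":[0,0.03,0]}]'

```text
time_s: 30.45
eef_pos: [0.5007, -0.0075, 0.0276]
tool_rot: [0.0, 0.998, 0.065, 0.0]
ft_force: [-2.2, 0.9, 14.5]
gripper_width: 0.224
```

Run:
```python
from h import *
look2("h3c",(100,260,160,360),3.75)
```

```text
eef [ 0.5007 -0.0075  0.0276] yaw 7.46 w 0.224 F [-2.2  0.9 14.5] t 30.45 tilt [ 0. -0.]
blob [255. 177.] c [ 0.529  -0.0017  0.011 ] L [0.091 0.26 ] ang -82.5180876216704
blob [ 71. 241.] c [0.4796 0.0994 0.011 ] L [0.049 0.052] ang 11.598230866085686
blob [259. 242.] c [ 0.4929 -0.0085  0.011 ] L [0.027 0.058] ang 8.657365812025631
blob [446. 242.] c [ 0.5074 -0.1155  0.011 ] L [0.052 0.048] ang 4.000899530910516
blob [ 35. 311.] c [0.4296 0.1226 0.011 ] L [0.032 0.044] ang -87.33042427658805
blob [259. 316.] c [ 0.4449 -0.0148  0.011 ] L [0.086 0.017] ang -82.48567865221248
blob [482. 315.] c [ 0.4637 -0.1517  0.011 ] L [0.009 0.036] ang -84.82840292460173
```

View pics/h3c.png

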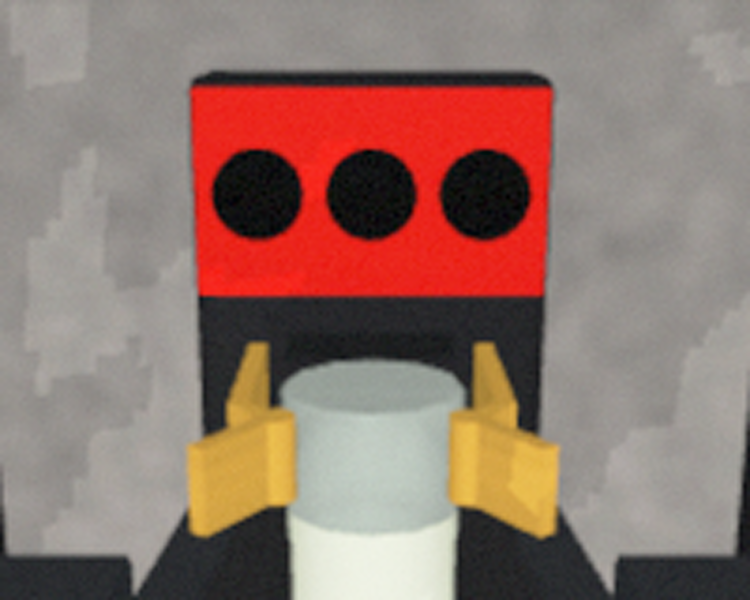

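Seated like the others. Release and raise, shifting back for a view of all three.

>>> jog_arm --rows '[{"dp":[0,0,0],"turn":[0,0,0]},{"dp":[0,0,0],"turn":[0,0,0]},{"dp":[0,0,0],"turn":[0,0,0]},{"dp":[0,0,0],"turn":[0,0,0]},{"dp":[0,0,0.3],"turn":[0,0,0]},{"dp":[0,0,1],"turn":[0,0,0]},{"dp":[0,0,2],"turn":[0,0,0]},{"dp":[0,0,3],"turn":[0,0,0]},{"dp":[0,0,4],"turn":[0,0,0]},{"dp":[0,0,5],"turn":[0,0,0]}]' --jaw 0.6

```text
time_s: 31.5
eef_pos: [0.5005, -0.0077, 0.154]
tool_rot: [0.0, 0.998, 0.065, 0.0]
ft_force: [-0.1, -0.1, -0.8]
gripper_width: 0.399
```

Run:
```python
from h import *
s,d=look2("h3d",(80,240,140,380),3.3)
print([(np.round(x["at"],4).tolist(),round(x["confidence"],2)) for x in spotter.pinpoint("fuse1",d)])
```

```text
eef [ 0.5005 -0.0077  0.154 ] yaw 7.45 w 0.399 F [-0.1 -0.1 -0.8] t 31.5 tilt [ 0. -0.]
blob [258. 173.] c [ 0.5025 -0.0065  0.011 ] L [0.144 0.266] ang -82.7396278043059
blob [259. 190.] c [ 0.4898 -0.0089  0.011 ] L [0.022 0.071] ang 8.066251791028009
blob [353. 190.] c [ 0.5014 -0.0984  0.011 ] L [0.071 0.025] ang 6.83194799143233
blob [496. 262.] c [ 0.4464 -0.2604  0.011 ] L [0.025 0.04 ] ang 67.42886902389392
blob [ 15. 306.] c [0.3281 0.234  0.011 ] L [0.032 0.035] ang -3.6185391329693175
blob [259. 306.] c [ 0.3617 -0.0257  0.011 ] L [0.218 0.036] ang -82.49552721730103
blob [500. 306.] c [ 0.3954 -0.2814  0.011 ] L [0.024 0.037] ang 19.644093681413523
[([0.5107, -0.0859, 0.047], 0.96), ([0.4885, 0.0712, 0.0432], 0.88), ([0.4973, -0.0113, 0.0453], 0.71)]
```

View pics/h3d.png

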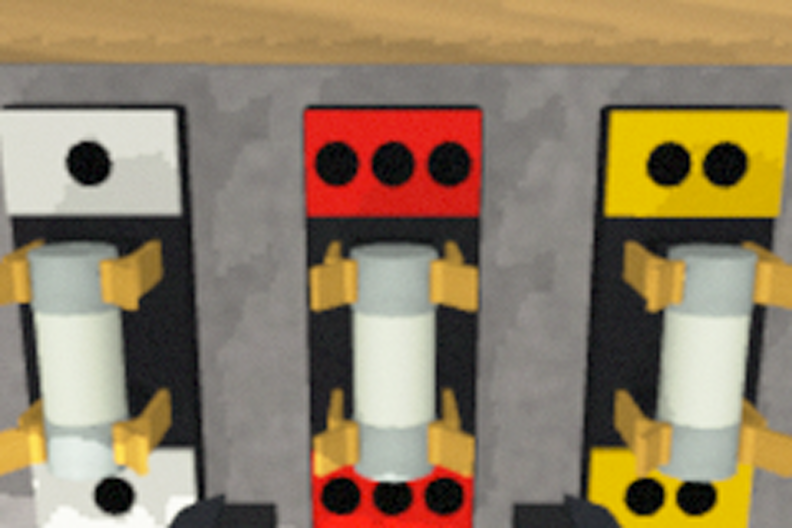

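Run:
```python
from h import *
print(workorder.job_done())
```

```text
the job is handed in; nothing more can be done
None
```

I loaded a white fuse into each holder, in the order one dot, two dots, three dots. Each was pressed home with about 12–15 N and released before the next. I handed the job in at about 31.5 s, with the gripper clear above the jig.

- **Seating:** the last wrist picture shows the brass jaws closed over both caps of all three fuses, and each fuse evenly placed between its jaw pairs. The network put the fuse middles at 43–47 mm up, where a seated fuse is at 45 mm.
- **Centring:** my own measurement of fuse 1 was within about 1 mm of its holder's middle, and fuse 2 matched fuse 1's position to about half a millimetre. For fuse 3, the network's estimate was about 3–4 mm off, which is within its stated accuracy. The picture shows it sitting like the other two.
- **Fingertip position:** the fingertips turned out to be about 9 mm behind the reported TCP, not 25 mm ahead of it. The first two attempts to grasp the first fuse therefore closed above it without moving it noticeably. I measured the offset in the wrist and scene pictures and corrected for it.
- **First insertion:** the arm drifted about 5 mm in x while lowering fuse 1. I caught it before it snapped in, raised it, corrected the position and pressed it home.
- **Bystanders:** I made no move towards the end cap, cover, screwdriver or the brown and orange look-alikes. I did not take a final picture to check them.

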